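# Post the sample cassette through the check flap

## Robot

A 6-joint arm with a two-finger parallel gripper is mounted at the origin on the work surface. World frame = base frame: x ahead of the robot, y to its left, z up, the work surface at z = 0. Lengths are in mm, angles in rad, forces in N, time in s.
With the tool pointing down it reaches from about 275 to 725 mm from the base axis. Payload 5.6 kg.
Tool frame: the origin (TCP) lies midway between the tips of the shut fingers; the grasp point (between the pads) lies env.grip_point_offset behind it (env.grip_point_offset is the distance from the TCP to the grasp point, in mm); z points along the fingers, y is the line along which they close (so a half turn about z gives the same grasp; the last joint's range is limited). The gripper opens to 85 mm and grips with 20 to 120 N. Pads are 22 mm wide; open, the fingers measure 114 mm over their backs; the gripper's body (76 mm by 85 mm) begins 54 mm behind the grasp point. The pads swing forward as they close: fully open they stand 13 mm farther back than shut.
Start: joints at [-0.845, 0.255, 0.108, 0, -1.424, -0.285], TCP at [234.682, -497.41, 197.183] pointing down, gripper open.
Joint ranges: [-2.95, 2.95], [-1.21, 1.97], [-1.09, 1.5], [-2.87, 1.71], [-2.94, -0.07], [-3.05, 3.05]. Speed limits (rad/s): [2.57, 2.57, 3.14, 3.14, 3.14, 3.14].

## Interface

Orientations are given as a unit quaternion [x, y, z, w].
In Python, from cell import telemetry, optics, sign_off, env gives the robot as it stands.
- The arm moves only by the tool apply_moves, never from a script. Its argument "rows" is a list of rows, each a list of 2 entries, a list of its own where there are three numbers: the shift along the world's x, y, z in mm, then the turn about the world's z in degrees. In form: [[[x, y, z], roll], ...]. A call has 1 to 10 rows; each row shifts and turns the commanded pose from where the row before left it; what a row does not reach is not made up. A row lasts 1/8 s, in which the tool goes at most 62.5 mm and 10.7 degrees, less where a joint would pass 70% of its speed; a pose out of reach is approached as far as the arm can. A call with a gripper value outside its range is refused whole. "hand" is the closure, from 0 (fully open) to 1 (shut), set as the call begins (left out, the last holds). The fingers move at their own pace and stop on an object; "newtons" is the grip in N (left out, the last holds). Time passes only in rows, so rows that do not move let the fingers close. It gives the time, the measured TCP pose, the force, the opening and the grip force at its end, in the units of the state.
- telemetry.read_state(): the state, without advancing time (a new reading comes with each control period).
- optics.camera(name): name is "scene" or "top" or "wrist"; returns a dict with "img" (400x640x3 uint8, red, green, blue), "intrinsics" (3x3 intrinsics, pixels), "R" (3x3) and "t" (3): a world point X has camera coordinates R X + t. Camera axes: x right, y down, z forward; pixel columns grow to the right and rows downward; lengths in mm; the calibration is good to about 2 mm. A picture is of the moment at which its call begins. There is no depth.
- sign_off(): hands the job in; it is judged then, once.
The state is a dict: "time_s": time; "joint_pos": joint angles; "qvel": joint speeds; "effort": joint torques, N m; "ee_pos": TCP position; "eef_rot": TCP orientation; "wrist_force": force on the tool from outside, world axes, zero at the start; "wrist_torque": the same for the moment, N m; "gripper_width": finger opening in mm; "gripper_force": force on a finger pad.
Only numpy, scipy, OpenCV 4.12 (cv2) and the standard library are available. Lean on these libraries where they do the work, as an engineer would, in place of code of your own. Each camera call takes 0.05 s, during which the arm holds its last target. There are 200 camera calls.

## Task

Draw the wedge-nosed sample cassette out from under the cup stand by its nose, set it down flat in front of the collection box's flap with its nose pointing at the flap, and let go of it. Then take it again at its tail and push it along the counter through the flap until you feel it press the sprung plate at the back of the box all the way in, and draw back so that it stays inside and the flap falls shut behind it. Leave the other case, the cups and everything else where they are.

Things in the scene. Friction and masses are not known exactly. Their poses are not given: they have to be found in the camera images.
- cassette_mid (a point): Centre (half-way up) of the loose metal sample cassette: a closed bar-shaped box 170 mm long, 46 mm wide, 40 mm high, 0.18 to 0.35 kg, with a wedge nose (the case beside it is blunt and shorter). x points to the nose, z up. It starts flat on the counter, tail half under the cup stand, its front 85 to 95 mm sticking out.
- nose (a point): Middle of the cassette's nose end, 85 mm from its centre along its x, 20 mm above its underside. Over the last 25 mm the top slopes down by 18 mm to a front face 22 mm high.
- tail (a point): Middle of the cassette's tail end, 85 mm from its centre along -x, 20 mm above its underside. The tail is a flat upright face 26 mm high; above it the top slopes up by 14 mm over 25 mm.
- box: Low steel collection box fixed to the counter, 245 mm long, 110 wide, 78 high (a black counter on its roof, 135 mm behind the front, reaches 91 mm). Origin: on the counter, middle of the front opening, in the plane of the hanging flap; x points straight in, y across, z up. No floor: the cassette slides on the counter. Opening and inside 70 mm wide, 74 mm high; side walls 20 mm thick.
- flap (a joint): Thin aluminium check flap, 64 mm wide, 45 mm long, 60 g, hinged across the top of the opening 72 mm up, hanging down to 27 mm above the counter. 0 = hanging shut; grows to 1.4 rad as its lower edge swings into the box; it cannot swing outward. It rides on top of whatever passes under it and falls shut by itself.
- flap_edge (a point): Middle of the flap's lower edge. The flap can drop only once the cassette's tail is about 15 mm inside. Fingers pointing straight down cannot push that far, as the roof edge is in the way: shut fingertips must reach in low on the tail, leaning about 45 degrees, pointing forward and down.
- plate (a joint): Sprung back plate inside the box, out of sight, its face 188 mm in from the front. 0 = out, 0.008 m = pressed in against its stop. It starts to yield at about 2 N and meets its stop at about 4 N, besides the cassette's own friction. Released, it slowly pushes the cassette back those 8 mm, which leaves the tail about 18 mm inside.
- stand: Low steel cup stand fixed to the counter: a plate 100 mm deep, 270 mm wide, top at 68 mm, underside at 62 mm, on four thin corner legs. Origin: on the counter under its middle; x points out of the side where the cassette and the case stick out (the plate's edge is 50 mm from the origin). Two cups stand on it, reaching 130 mm above the counter.
- case: Loose blunt metal case, 115 x 46 x 36 mm, lying beside the cassette half under the stand: leave alone. Origin at the centre of its underside.
- cup1: Black cup, 80 mm across, 62 mm high, on the stand: leave. Origin under its centre.
- cup2: The same kind of cup, on the stand: leave. Origin under its centre.
- tamper: Steel coffee tamper, 58 mm across, 86 mm high, standing beside the way to the flap: leave. Origin under its centre.
- pitcher: Steel milk pitcher with a handle, 82 mm across, 100 mm high, beside the box: leave. Origin under its centre.
- saucer: White saucer, 120 mm across, 18 mm high, beyond the way to the flap: leave. Origin under its centre.
- jar: Amber jar, 64 mm across, 90 mm high, beyond the box: leave. Origin under its centre.

How it is judged:
By the outcome, as a careful person would: the job done as asked, in the order asked, and still so for the second after the job is handed in, with the robot touching nothing.
It also fails if it takes over 67 s, if anything falls off the work surface, if the arm or the gripper's body presses on something with over 40 N, if the wrist force passes 120 N, or if a joint passes its speed limit or range.

## Working session

There is one attempt and no reset: what is moved stays moved. The work goes in short steps, Python scripts to look and compute and a tool call to move; the robot and the scene stay as the last step left them, time stands still between calls to the robot, and variables do not carry over. Pictures are saved under pics/ and viewed, at most 10 in all, crops included, and the job is handed in when it is done.

Besides the shell and the picture viewer there is one more tool, called after "Request:" by a JSON object that holds its "op" and its "data", one argument or row to a line. apply_moves: Moves the arm, as the interface text tells. Its arguments: {"type":"object","properties":{"rows":{"type":"array"},"hand":{"type":"number"},"newtons":{"type":"number"}},"required":["rows"]}

```bash
mkdir -p pics; ls; python3 - <<'E'
from cell import telemetry, optics, env
import cv2
s=telemetry.read_state(); print(s); print([a for a in dir(env) if a[0]!='_'], env.grip_point_offset)
for n in ("scene","top"):
    c=optics.camera(n); cv2.imwrite(f"pics/{n}0.png",c["img"][:,:,::-1]); print(n,c["intrinsics"],c["R"],c["t"])
E
```

```text
pics
{'time_s': 0.0, 'joint_pos': array([-8.45427915e-01,  2.55760179e-01,  1.07020496e-01, -4.73537211e-04,
       -1.42388737e+00, -2.84585108e-01]), 'qvel': array([ 0.00052407, -0.00040784, -0.00047918,  0.00114844, -0.00138632,
        0.00025772]), 'effort': array([-1.06458268e-03, -3.86626661e+01,  2.37937438e+01,  5.36517218e+00,
       -6.12522897e-03,  1.68764450e-05]), 'ee_pos': array([ 234.46854396, -496.91154875,  196.29539476]), 'eef_rot': array([-2.18577691e-01,  9.75819092e-01,  9.14408585e-04, -2.37884029e-04]), 'wrist_force': array([-0.38781104, -0.54923764,  0.30361195]), 'wrist_torque': array([ 0.03435353,  0.01793604, -0.04659643]), 'gripper_force': 0.0, 'gripper_width': 85.40790070674295}
['MotionError', 'grip_point_offset'] 18.700000000000003
scene [[514.83352131   0.         321.93942362]
 [  0.         514.83352131 195.70116844]
 [  0.           0.           1.        ]] [[ 0.07293915  0.99733502 -0.0016554 ]
 [ 0.81852393 -0.06081013 -0.57124487]
 [-0.56982318  0.04031113 -0.82077802]] [ -34.53597243 -418.34700663 1596.23396475]
top [[385.60498999   0.         324.48441154]
 [  0.         385.60498999 201.00876806]
 [  0.           0.           1.        ]] [[ 0.00916156 -0.99995179 -0.00353204]
 [-0.99138963 -0.00862159 -0.13066086]
 [ 0.13062411  0.00469869 -0.99142083]] [8.10196425e-01 5.88077156e+02 1.02093495e+03]
```

View pics/top0.png

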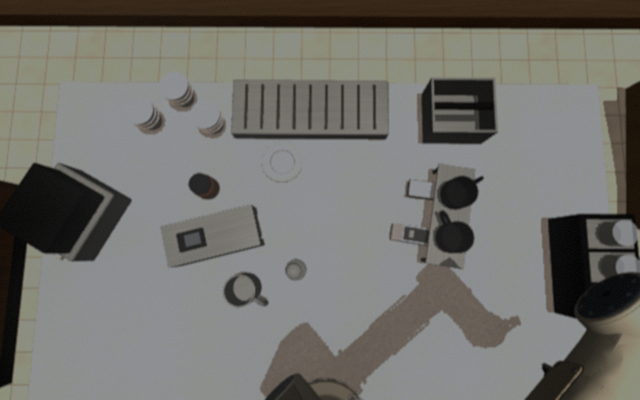

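View pics/scene0.png

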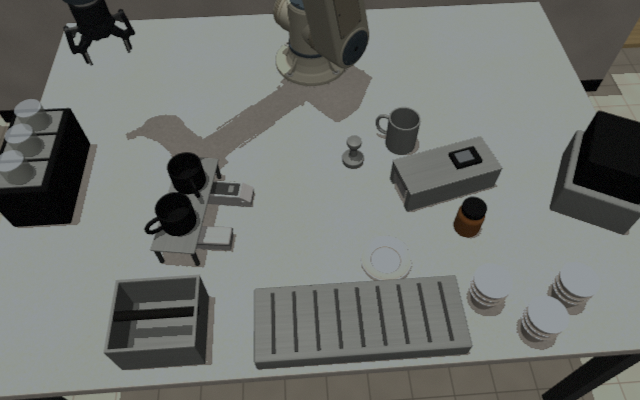

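```bash
cat > h.py <<'E'
import numpy as np, cv2
from cell import telemetry, optics
def px2w(c,u,v,z):
    d=c["R"].T@np.linalg.inv(c["intrinsics"])@np.array([u,v,1.]); o=-c["R"].T@c["t"]
    return o+d*(z-o[2])/d[2]
def w2px(c,X):
    p=c["intrinsics"]@(c["R"]@np.asarray(X,float)+c["t"]); return p[:2]/p[2]
def st():
    s=telemetry.read_state()
    print(round(s["time_s"],2),s["ee_pos"].round(1),s["eef_rot"].round(3),"j",s["joint_pos"].round(3),"F",s["wrist_force"].round(1),"w",round(s["gripper_width"],1),round(s["gripper_force"],1))
    return s
E
python3 - <<'E'
from h import *
a=cv2.imread("pics/top0.png"); b=cv2.imread("pics/scene0.png")
r=lambda im,x,y,w,h,f: cv2.resize(np.clip(im[y:y+h,x:x+w].astype(float)*1.5,0,255).astype('uint8'),None,fx=f,fy=f,interpolation=cv2.INTER_CUBIC)
# tiles 400x300
T=[r(a,380,180,100,75,4),r(a,160,195,114,85,3.5)[:300,:400],r(b,145,150,114,85,3.5)[:300,:400],r(b,375,130,133,90,3)[:300,:400]]
T=[cv2.copyMakeBorder(t,0,300-t.shape[0],0,400-t.shape[1],cv2.BORDER_CONSTANT) for t in T]
cv2.imwrite("pics/crop1.png",np.vstack([np.hstack(T[:2]),np.hstack(T[2:])]))
E
```

```text
(no output)
```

View pics/crop1.png

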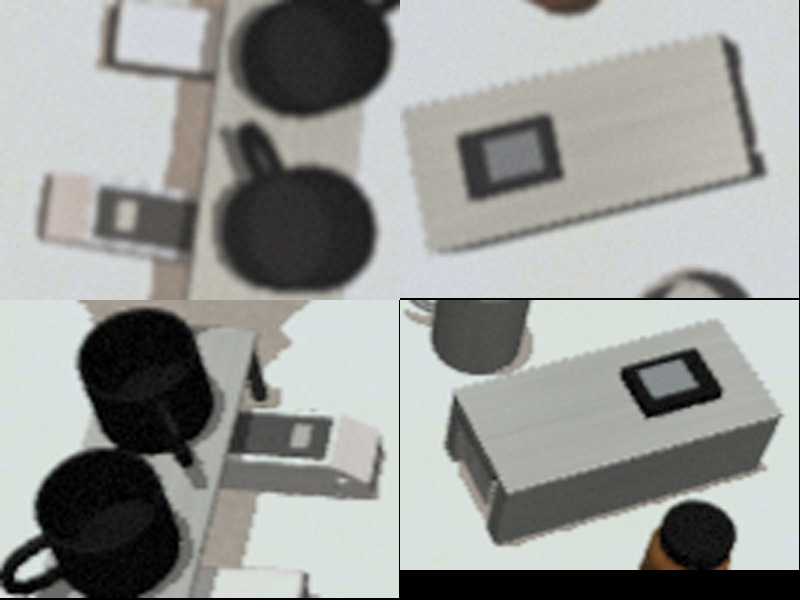

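```bash
python3 - <<'E'
from h import *
t=optics.camera("top"); s=optics.camera("scene")
T1=lambda p:(380+p[0]/4,180+p[1]/4); T2=lambda p:(160+(p[0]-400)/3.5,195+p[1]/3.5)
S3=lambda p:(145+p[0]/3.5,150+(p[1]-300)/3.5); S4=lambda p:(375+(p[0]-400)/3,130+(p[1]-300)/3)
def rep(n,c,f,ps,z): print(n,[px2w(c,*f(p),z)[:2].round(0).tolist() for p in ps])
rep("box top ff,fn,bn,bf",t,T2,[(722,37),(752,176),(440,250),(404,108)],78)
rep("box scene fn,ff,bn,bf",s,S4,[(452,393),(505,490),(720,320),(780,415)],78)
rep("cas nose top",t,T1,[(50,173),(47,238)],22); rep("cas ridge top",t,T1,[(95,177),(92,242)],40)
rep("cas nose sc",s,S3,[(382,443)],22); rep("cas ridge sc",s,S3,[(333,417),(327,472)],40)
rep("stand edge top",t,T1,[(222,10),(190,290)],68)
rep("case top",t,T1,[(115,5),(112,62),(205,70)],36)
rep("stand sc",s,S3,[(255,330)],68)
f=lambda p:p
rep("tamper",t,f,[(296,268)],86); rep("tamper sc base",s,f,[(353,158)],0); rep("pitcher",t,f,[(243,287)],100)
E
```

```text
box top ff,fn,bn,bf [[569.0, 197.0], [465.0, 171.0], [408.0, 401.0], [513.0, 434.0]]
box scene fn,ff,bn,bf [[474.0, 174.0], [574.0, 201.0], [412.0, 413.0], [516.0, 436.0]]
cas nose top [[530.0, -183.0], [485.0, -180.0]]
cas ridge top [[526.0, -210.0], [482.0, -207.0]]
cas nose sc [[499.0, -172.0]]
cas ridge sc [[487.0, -204.0], [534.0, -208.0]]
stand edge top [[637.0, -292.0], [450.0, -265.0]]
case top [[646.0, -227.0], [606.0, -224.0], [601.0, -288.0]]
stand sc [[426.0, -257.0]]
tamper [[408.0, 77.0]]
tamper sc base [[395.0, 89.0]]
pitcher [[360.0, 209.0]]
```

Request:
{"op": "apply_moves", "data": {
  "rows": [
    [[20,20,60],0],
    [[20,20,60],0],
    [[20,20,60],0],
    [[20,20,60],0],
    [[20,20,60],0],
    [[20,20,60],0]
  ]
}}

```text
time_s: 0.95
ee_pos: [341.7, -393.7, 516.1]
eef_rot: [-0.219, 0.976, -0.003, 0.002]
wrist_force: [1.1, -0.5, 2.2]
gripper_width: 85.4
gripper_force: 0.0
```

```bash
python3 -c "
from h import *
st()"
```

```text
0.95 [ 341.7 -393.7  516.1] [-0.219  0.976 -0.003  0.002] j [-5.540e-01  4.400e-01  1.258e+00  2.000e-03 -2.383e+00 -5.740e-01] F [ 1.1 -0.5  2.2] w 85.4 0.0
```

Request:
{"op": "apply_moves", "data": {
  "rows": [
    [[20,20,60],0],
    [[15,15,60],0],
    [[10,10,60],0],
    [[0,0,60],0],
    [[0,0,60],0]
  ]
}}

```text
time_s: 1.58
ee_pos: [312.3, -284.1, 610.6]
eef_rot: [-0.218, 0.974, -0.051, 0.03]
wrist_force: [-0.2, -0.4, 0.7]
gripper_width: 85.7
gripper_force: 0.0
```

```bash
python3 -c "
from h import *
st()"
```

```text
1.57 [ 312.3 -284.1  610.6] [-0.218  0.974 -0.051  0.03 ] j [-0.307  0.368  1.499  0.112 -2.595 -0.725] F [-0.2 -0.4  0.7] w 85.7 0.0
```

Request:
{"op": "apply_moves", "data": {
  "rows": [
    [[0,0,-60],0],
    [[0,0,-60],0],
    [[0,0,0],0]
  ]
}}

```text
time_s: 1.95
ee_pos: [318.6, -288.1, 560.0]
eef_rot: [-0.22, 0.974, -0.049, 0.023]
wrist_force: [0.2, -0.1, 0.1]
gripper_width: 85.6
gripper_force: 0.0
```

```bash
python3 -c "
from h import *
st()"
```

```text
1.95 [ 318.6 -288.1  560. ] [-0.22   0.974 -0.049  0.023] j [-0.307  0.154  0.935  0.081 -2.261 -0.766] F [ 0.2 -0.1  0.1] w 85.6 0.0
```

Request:
{"op": "apply_moves", "data": {
  "rows": [
    [[2,50,-30],10],
    [[2,50,-30],10],
    [[2,50,-30],10],
    [[2,50,-30],10],
    [[2,50,-30],10],
    [[2,50,-30],10]
  ]
}}

```text
time_s: 2.7
ee_pos: [335.1, 13.2, 388.5]
eef_rot: [-0.678, 0.732, -0.033, 0.055]
wrist_force: [0.9, 0.8, 0.4]
gripper_width: 84.8
gripper_force: 0.0
```

```bash
cat >> h.py <<'E'
from scipy.spatial.transform import Rotation as Ro
def lean():
    s=st(); M=Ro.from_quat(s["eef_rot"]).as_matrix(); z=M[:,2]; y=M[:,1]
    print("lean %.1f deg az %.1f; along x %.1f y %.1f; y az %.1f, y tilt %.1f"%(np.degrees(np.arccos(-z[2])),np.degrees(np.arctan2(z[1],z[0])),np.degrees(np.arcsin(M[2,0])),np.degrees(np.arcsin(M[2,1])),np.degrees(np.arctan2(y[1],y[0])),np.degrees(np.arcsin(y[2]))))
    return s
E
python3 -c "
from h import *
lean()"
```

```text
2.7 [335.1  13.2 388.5] [-0.678  0.732 -0.033  0.055] j [ 0.581 -0.269  0.046  0.048 -1.766 -0.644] F [0.9 0.8 0.4] w 84.8 0.0
lean 7.4 deg az 11.9; along x -2.1 y -7.1; y az 175.5, y tilt -7.1
```

Request:
{"op": "apply_moves", "data": {
  "rows": [
    [[-20,-40,-45],0],
    [[-20,-40,-45],0],
    [[-20,-30,-45],0],
    [[-40,-8,0],0],
    [[-40,-8,0],0]
  ]
}}

```text
time_s: 3.32
ee_pos: [195.5, -114.5, 255.6]
eef_rot: [-0.676, 0.734, -0.034, 0.053]
wrist_force: [-1.3, 0.2, 0.6]
gripper_width: 85.2
gripper_force: 0.0
```

```bash
python3 -c "
from h import *
lean()"
```

```text
3.33 [ 195.5 -114.5  255.6] [-0.676  0.734 -0.034  0.053] j [ 0.24  -0.574 -0.419  0.008 -1.6   -0.323] F [-1.3  0.2  0.6] w 85.2 0.0
lean 7.2 deg az 9.9; along x -1.8 y -7.0; y az 175.1, y tilt -7.0
```

Request:
{"op": "apply_moves", "data": {
  "rows": [
    [[-10,-2,-40],0],
    [[-10,-2,-40],0],
    [[-15,-3,-30],0]
  ]
}}

```text
time_s: 3.7
ee_pos: [162.0, -120.5, 144.7]
eef_rot: [-0.677, 0.734, -0.034, 0.054]
wrist_force: [0.7, -0.5, 0.1]
gripper_width: 85.2
gripper_force: 0.0
```

```bash
python3 -c "
from h import *
lean()"
```

```text
3.7 [ 162.  -120.5  144.7] [-0.677  0.734 -0.034  0.054] j [ 0.263 -0.675 -0.721  0.01  -1.398 -0.345] F [ 0.7 -0.5  0.1] w 85.2 0.0
lean 7.3 deg az 10.4; along x -1.9 y -7.0; y az 175.2, y tilt -7.0
```

Request:
{"op": "apply_moves", "data": {
  "rows": [
    [[-5,0,-40],0],
    [[-10,0,-40],0],
    [[-20,-4,0],0]
  ]
}}

```text
time_s: 4.08
ee_pos: [124.9, -124.7, 63.9]
eef_rot: [-0.675, 0.735, -0.032, 0.051]
wrist_force: [-1.6, 1.5, 1.5]
gripper_width: 85.4
gripper_force: 0.0
```

```bash
python3 -c "
from h import *
lean()"
```

```text
4.08 [ 124.9 -124.7   63.9] [-0.675  0.735 -0.032  0.051] j [ 0.497 -0.859 -0.951  0.038 -1.365 -0.589] F [-1.6  1.5  1.5] w 85.4 0.0
lean 6.9 deg az 10.2; along x -1.8 y -6.6; y az 175.0, y tilt -6.6
```

Request:
{"op": "apply_moves", "data": {
  "rows": [
    [[30,0,30],10],
    [[30,0,30],10],
    [[30,0,30],10],
    [[30,0,30],10],
    [[30,0,30],10],
    [[30,0,30],10],
    [[40,0,20],10],
    [[40,0,20],10],
    [[40,0,10],10],
    [[40,0,0],10]
  ]
}}

```text
time_s: 5.32
ee_pos: [440.4, -120.0, 275.0]
eef_rot: [0.998, -0.019, -0.009, -0.054]
wrist_force: [-0.0, 0.1, 0.6]
gripper_width: 85.3
gripper_force: 0.0
```

Request:
{"op": "apply_moves", "data": {
  "rows": [
    [[30,0,0],10],
    [[30,0,0],10],
    [[30,0,0],10],
    [[30,0,0],10],
    [[30,5,0],10],
    [[20,5,0],10],
    [[20,5,0],10],
    [[0,0,0],10]
  ]
}}

```text
time_s: 6.32
ee_pos: [628.6, -103.8, 271.3]
eef_rot: [0.777, 0.627, -0.044, -0.031]
wrist_force: [-0.4, -0.3, -0.3]
gripper_width: 85.1
gripper_force: 0.0
```

```bash
python3 -c "
from h import *
lean()"
```

```text
6.33 [ 628.6 -103.8  271.3] [ 0.777  0.627 -0.044 -0.031] j [ 8.000e-02  5.370e-01  7.120e-01 -2.000e-03 -1.854e+00  2.848e+00] F [-0.4 -0.3 -0.3] w 85.1 0.0
lean 6.2 deg az -176.3; along x -1.7 y -6.0; y az -12.3, y tilt -6.0
```

Request:
{"op": "apply_moves", "data": {
  "rows": [
    [[50,4,0],0],
    [[50,4,0],0],
    [[50,4,0],0]
  ]
}}

```text
time_s: 6.7
ee_pos: [741.0, -93.1, 263.1]
eef_rot: [0.78, 0.624, -0.04, -0.024]
wrist_force: [76.4, -16.2, 89.9]
gripper_width: 85.2
gripper_force: 0.0
```

```bash
python3 -c "
from h import *
lean()"
```

```text
6.7 [741.  -93.1 263.1] [ 0.78   0.624 -0.04  -0.024] j [ 0.085  0.955  1.5    0.005 -2.21   2.837] F [ 76.4 -16.2  89.9] w 85.2 0.0
lean 5.4 deg az -172.9; along x -1.8 y -5.0; y az -12.8, y tilt -5.0
```

Request:
{"op": "apply_moves", "data": {
  "rows": [
    [[0,0,0],0]
  ]
}}

```text
time_s: 6.82
ee_pos: [740.6, -90.3, 247.7]
eef_rot: [0.778, 0.625, -0.049, -0.034]
wrist_force: [2.2, 0.1, -1.8]
gripper_width: 85.3
gripper_force: 0.0
```

Request:
{"op": "apply_moves", "data": {
  "rows": [
    [[8,0,0],0],
    [[8,0,0],0],
    [[8,0,0],0]
  ]
}}

```text
time_s: 7.2
ee_pos: [751.2, -90.2, 254.5]
eef_rot: [0.78, 0.625, -0.035, -0.021]
wrist_force: [0.3, 0.1, 0.3]
gripper_width: 85.7
gripper_force: 0.0
```

```bash
python3 -c "
from h import *
lean()"
```

```text
7.2 [751.2 -90.2 254.5] [ 0.78   0.625 -0.035 -0.021] j [ 0.088  0.965  1.5    0.004 -2.187  2.837] F [0.3 0.1 0.3] w 85.7 0.0
lean 4.7 deg az -172.8; along x -1.6 y -4.4; y az -12.6, y tilt -4.4
```

Request:
{"op": "apply_moves", "data": {
  "rows": [
    [[25,0,0],0],
    [[25,0,0],0],
    [[25,0,0],0]
  ]
}}

```text
time_s: 7.58
ee_pos: [785.1, -85.5, 224.5]
eef_rot: [0.78, 0.626, -0.021, -0.007]
wrist_force: [-0.2, -0.8, 0.1]
gripper_width: 85.5
gripper_force: 0.0
```

```bash
python3 -c "
from h import *
lean()"
```

```text
7.58 [785.1 -85.5 224.5] [ 0.78   0.626 -0.021 -0.007] j [ 0.094  1.004  1.5    0.014 -2.11   2.836] F [-0.2 -0.8  0.1] w 85.5 0.0
lean 2.6 deg az -159.4; along x -1.4 y -2.2; y az -12.5, y tilt -2.2
```

Request:
{"op": "apply_moves", "data": {
  "rows": [
    [[25,0,10],0],
    [[25,0,10],0],
    [[25,0,10],0]
  ]
}}

```text
time_s: 7.95
ee_pos: [807.5, -80.8, 223.4]
eef_rot: [0.78, 0.626, -0.003, 0.012]
wrist_force: [-1.1, -0.8, 0.9]
gripper_width: 85.5
gripper_force: 0.0
```

```bash
python3 -c "
from h import *
lean()"
```

```text
7.95 [807.5 -80.8 223.4] [ 0.78   0.626 -0.003  0.012] j [ 0.103  1.007  1.5    0.027 -2.054  2.833] F [-1.1 -0.8  0.9] w 85.5 0.0
lean 1.5 deg az -64.2; along x -1.1 y 0.9; y az -12.5, y tilt 0.9
```

Request:
{"op": "apply_moves", "data": {
  "rows": [
    [[-15,-7,0],-10],
    [[-30,-13,0],-10],
    [[-35,-15,0],-10],
    [[-35,-15,0],-10],
    [[-35,-15,0],-10],
    [[-35,-15,0],-10],
    [[-35,-15,0],-10],
    [[-35,-15,0],-10],
    [[-30,-14,0],-10],
    [[-15,-10,0],-10]
  ]
}}

```text
time_s: 9.2
ee_pos: [509.7, -216.0, 227.6]
eef_rot: [0.98, -0.198, -0.005, 0.004]
wrist_force: [-0.3, -0.2, -0.4]
gripper_width: 85.5
gripper_force: 0.0
```

Request:
{"op": "apply_moves", "data": {
  "rows": [
    [[0,0,0],-10],
    [[0,0,0],-10],
    [[0,0,0],-10],
    [[0,0,0],-10],
    [[0,0,0],-10],
    [[0,0,0],-10],
    [[0,0,0],-10],
    [[0,0,0],-2.5]
  ]
}}

```text
time_s: 10.2
ee_pos: [511.0, -215.6, 227.0]
eef_rot: [-0.675, 0.738, 0.007, 0.007]
wrist_force: [0.3, -0.5, -0.4]
gripper_width: 85.5
gripper_force: 0.0
```

```bash
python3 - <<'E'
from h import *
lean()
c=optics.camera("wrist"); cv2.imwrite("pics/w1.png",c["img"][:,:,::-1]); np.savez("w1.npz",**c); print(-c["R"].T@c["t"])
E
```

```text
10.2 [ 511.  -215.6  227. ] [-0.675  0.738  0.007  0.007] j [-0.132  0.264  0.203 -0.02  -1.512  0.043] F [ 0.3 -0.5 -0.4] w 85.5 0.0
lean 1.1 deg az 90.2; along x -1.1 y 0.1; y az 174.9, y tilt 0.1
[ 504.64589471 -284.37478084  402.47982313]
```

View pics/w1.png

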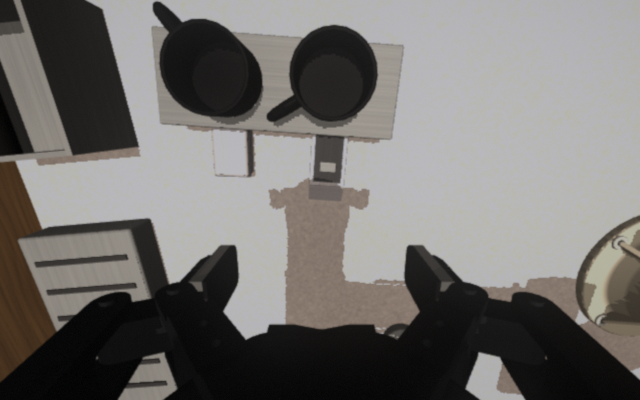

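```bash
python3 - <<'E'
from h import *
c=dict(np.load("w1.npz"))
for n,u,v,z in [("ridgeL",310,182.5,40),("ridgeR",343,184.5,40),("noseL",308.5,199,22),("noseR",342,200,22),("baseL",316,138,40),("baseR",347.5,139,40),("standL",160,124,68),("standR",392,138,68),("caseL",215,176,36),("caseR",253,176,36)]:
    print(n,px2w(c,u,v,z).round(1))
E
```

```text
ridgeL [ 525.8 -208.8   40. ]
ridgeR [ 482.4 -202.2   40. ]
noseL [ 531.4 -181.6   22. ]
noseR [ 484.2 -175.8   22. ]
baseL [ 512.4 -265.4   40. ]
baseR [ 472.7 -260.6   40. ]
standL [ 689.6 -298.7   68. ]
standR [ 423.2 -258.9   68. ]
caseL [ 651.1 -228.1   36. ]
caseR [ 600.7 -223.6   36. ]
```

Request:
{"op": "apply_moves", "data": {
  "rows": [
    [[-5,2,-35],-3.5],
    [[-4,1,-45],0],
    [[0,0,-45],0],
    [[0,0,-45],0],
    [[0,0,-30],0],
    [[0,0,-15],0],
    [[0,0,-8],0],
    [[0,0,0],0]
  ]
}}

```text
time_s: 11.25
ee_pos: [499.2, -212.2, 0.6]
eef_rot: [-0.653, 0.757, 0.011, 0.004]
wrist_force: [-0.3, -0.0, 0.5]
gripper_width: 85.6
gripper_force: 0.0
```

```bash
python3 - <<'E'
from h import *
lean()
c=optics.camera("top"); d=optics.camera("scene")
r=lambda im,x,y,w,h,f: cv2.resize(im[y:y+h,x:x+w],None,fx=f,fy=f,interpolation=cv2.INTER_CUBIC)
cv2.imwrite("pics/c2.png",np.hstack([r(c["img"],365,165,130,130,3),r(d["img"],140,120,130,130,3)])[:,:,::-1])
E
```

```text
11.25 [ 499.2 -212.2    0.6] [-0.653  0.757  0.011  0.004] j [-0.129  0.394 -0.215 -0.025 -0.973 -0.005] F [-0.3 -0.   0.5] w 85.6 0.0
lean 1.3 deg az 109.7; along x -1.2 y 0.6; y az 171.5, y tilt 0.6
```

View pics/c2.png

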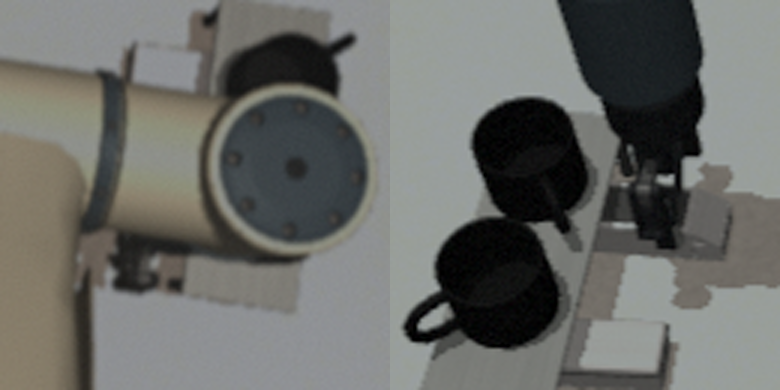

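Request:
{"op": "apply_moves", "data": {
  "rows": [
    [[2,0,4],0],
    [[0,0,0],0],
    [[0,0,0],0],
    [[0,0,0],0],
    [[0,0,0],0],
    [[0,0,0],0]
  ],
  "hand": 1,
  "newtons": 50
}}

```text
time_s: 12.1
ee_pos: [502.9, -212.9, 6.1]
eef_rot: [-0.653, 0.757, 0.009, 0.005]
wrist_force: [2.6, -0.6, 8.2]
gripper_width: 0.1
gripper_force: 4.0
```

```bash
python3 - <<'E'
from h import *
lean()
c=optics.camera("wrist"); d=optics.camera("scene")
r=lambda im,x,y,w,h,f: cv2.resize(im[y:y+h,x:x+w],None,fx=f,fy=f,interpolation=cv2.INTER_CUBIC)
cv2.imwrite("pics/c3.png",np.hstack([r(c["img"],150,0,340,400,1),r(d["img"],150,140,100,100,4)])[:,:,::-1])
E
```

```text
12.1 [ 502.9 -212.9    6.1] [-0.653  0.757  0.009  0.005] j [-0.128  0.391 -0.204 -0.023 -0.982 -0.006] F [ 2.6 -0.6  8.2] w 0.1 4.0
lean 1.1 deg az 100.5; along x -1.1 y 0.4; y az 171.6, y tilt 0.4
```

View pics/c3.png

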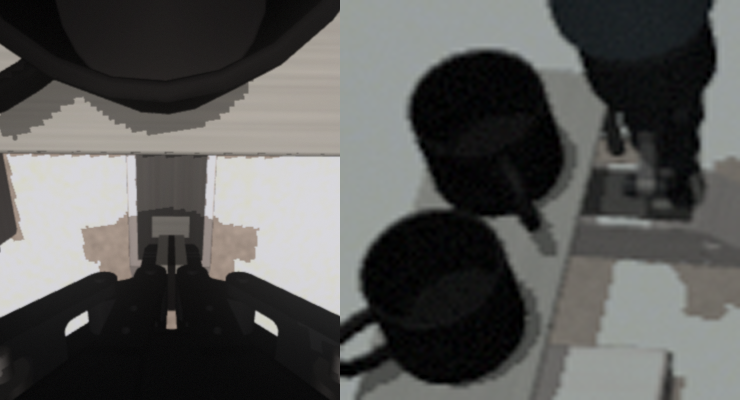

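```bash
python3 - <<'E'
from h import *
c=optics.camera("wrist"); d=optics.camera("scene")
print(-c["R"].T@c["t"])
for n,X in [("tcp",(503,-213,6)),("tcp40",(503,-213,40)),("nose",(508,-179,22)),("ridge",(504,-205,40)),("standedge",(500,-270,68))]:
    print(n,(w2px(c,X)-[150,0]).round(),((w2px(d,X)-[150,140])*4+[340,0]).round())
E
```

```text
[ 493.41579693 -281.25702324  181.54634753]
tcp [170. 229.] [694. 227.]
tcp40 [171. 251.] [686. 196.]
nose [170. 287.] [745. 216.]
ridge [171. 264.] [699. 197.]
standedge [157. 153.] [585. 171.]
```

```bash
python3 - <<'E'
from h import *
c=optics.camera("wrist"); d=optics.camera("scene"); w=dict(np.load("w1.npz"))
print("f",c["intrinsics"][0,0])
print("scene px (231.7,201):",[ (z,w2px(d,(548,-206,z)).round(1)) for z in (0,15,30,45)])
# w1 tips of open fingers: inner edges, tool at (511,-215.6,227)
M=Ro.from_quat([-0.675,0.738,0.007,0.007]).as_matrix(); T=np.array([511,-215.6,227])
for dz in (0,-13,-30,-50):
    print(dz,[w2px(w,T+M@np.array([sx,s*42.5,dz])).round(0).tolist() for s in (1,-1) for sx in (-11,11)])
E
```

```text
f 278.62416127331164
scene px (231.7,201): [(0, array([241.2, 212.9])), (15, array([240.4, 209.6])), (30, array([239.6, 206.2])), (45, array([238.8, 202.8]))]
0 [[383.0, 244.0], [385.0, 213.0], [258.0, 244.0], [256.0, 213.0]]
-13 [[387.0, 252.0], [389.0, 219.0], [254.0, 252.0], [252.0, 219.0]]
-30 [[394.0, 265.0], [396.0, 229.0], [247.0, 265.0], [245.0, 229.0]]
-50 [[404.0, 283.0], [407.0, 243.0], [237.0, 283.0], [234.0, 243.0]]
```

Request:
{"op": "apply_moves", "data": {
  "rows": [
    [[0,0,10],0],
    [[0,0,10],0],
    [[0,0,0],0],
    [[0,0,0],0],
    [[0,0,0],0],
    [[0,0,0],0],
    [[0,0,0],0]
  ],
  "hand": 0
}}

```text
time_s: 13.28
ee_pos: [499.7, -212.0, 23.5]
eef_rot: [-0.653, 0.758, 0.012, 0.003]
wrist_force: [-0.4, -0.2, -0.3]
gripper_width: 85.3
gripper_force: 0.0
```

Request:
{"op": "apply_moves", "data": {
  "rows": [
    [[0,0,-20],0],
    [[0,0,-20],0],
    [[0,0,-12],0],
    [[0,0,-6],0],
    [[0,0,0],0]
  ]
}}

```text
time_s: 13.9
ee_pos: [499.9, -212.0, -34.4]
eef_rot: [-0.653, 0.757, 0.012, 0.003]
wrist_force: [0.4, 0.3, 0.1]
gripper_width: 85.7
gripper_force: 0.0
```

```bash
python3 - <<'E'
from h import *
lean()
c=optics.camera("wrist"); d=optics.camera("scene")
r=lambda im,x,y,w,h,f: cv2.resize(im[y:y+h,x:x+w],None,fx=f,fy=f,interpolation=cv2.INTER_CUBIC)
cv2.imwrite("pics/c4.png",np.hstack([r(c["img"],120,0,400,400,1),r(d["img"],150,140,100,100,4)])[:,:,::-1])
E
```

```text
13.9 [ 499.9 -212.   -34.4] [-0.653  0.757  0.012  0.003] j [-0.128  0.439 -0.25  -0.026 -0.895 -0.003] F [0.4 0.3 0.1] w 85.7 0.0
lean 1.4 deg az 114.8; along x -1.2 y 0.8; y az 171.5, y tilt 0.8
```

View pics/c4.png

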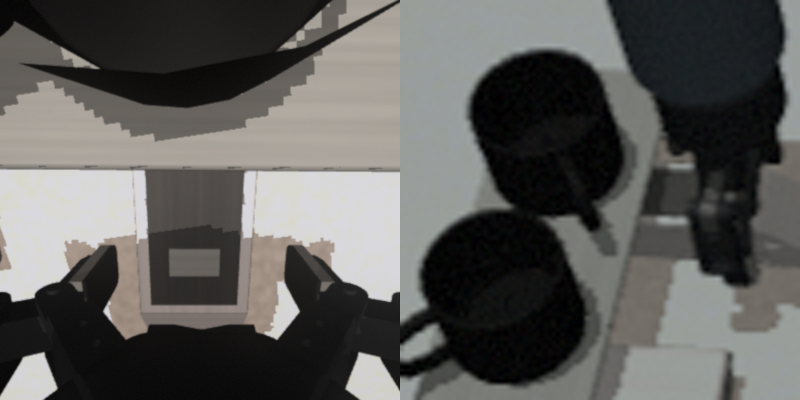

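Request:
{"op": "apply_moves", "data": {
  "rows": [
    [[0,0,0],0],
    [[0,0,0],0],
    [[0,0,0],0],
    [[0,0,0],0],
    [[0,0,0],0]
  ],
  "hand": 1,
  "newtons": 50
}}

```text
time_s: 14.62
ee_pos: [500.7, -212.1, -33.6]
eef_rot: [-0.653, 0.757, 0.011, 0.004]
wrist_force: [0.3, 0.9, 6.0]
gripper_width: 45.2
gripper_force: 52.5
```

Request:
{"op": "apply_moves", "data": {
  "rows": [
    [[0,0,3],0],
    [[2,15,0],0],
    [[4,28,0],0],
    [[5,32,0],0],
    [[5,32,0],0],
    [[4,25,5],0],
    [[1,8,10],0],
    [[0,0,0],0]
  ]
}}

```text
time_s: 15.62
ee_pos: [521.3, -71.4, -15.8]
eef_rot: [-0.653, 0.757, 0.011, 0.004]
wrist_force: [0.5, 0.4, -3.0]
gripper_width: 45.7
gripper_force: 51.6
```

```bash
python3 - <<'E'
from h import *
lean()
E
```

```text
15.62 [521.3 -71.4 -15.8] [-0.653  0.757  0.011  0.004] j [ 0.143  0.384 -0.28  -0.029 -0.912 -0.273] F [ 0.5  0.4 -3. ] w 45.7 51.6
lean 1.4 deg az 111.7; along x -1.2 y 0.7; y az 171.6, y tilt 0.7
```

Request:
{"op": "apply_moves", "data": {
  "rows": [
    [[1,15,0],4],
    [[2,28,0],4],
    [[3,33,0],4],
    [[3,33,0],4],
    [[3,33,0],4],
    [[3,30,0],2],
    [[1,13,0],0],
    [[0,0,0],0]
  ]
}}

```text
time_s: 16.62
ee_pos: [536.6, 112.8, -16.7]
eef_rot: [0.785, -0.619, -0.012, -0.001]
wrist_force: [-0.5, -1.2, -2.9]
gripper_width: 45.6
gripper_force: 51.5
```

```bash
python3 - <<'E'
from h import *
lean()
c=optics.camera("top"); d=optics.camera("scene")
r=lambda im,x,y,w,h,f: cv2.resize(np.clip(im[y:y+h,x:x+w]*1.4,0,255).astype('uint8'),None,fx=f,fy=f,interpolation=cv2.INTER_CUBIC)
cv2.imwrite("pics/c5.png",np.hstack([r(c["img"],220,170,133,130,3),r(d["img"],330,120,133,130,3)])[:,:,::-1])
E
```

```text
16.62 [536.6 112.8 -16.7] [ 0.785 -0.619 -0.012 -0.001] j [ 0.475  0.423 -0.219 -0.028 -0.937 -0.223] F [-0.5 -1.2 -2.9] w 45.6 51.5
lean 1.4 deg az 137.8; along x -1.2 y 0.8; y az -166.5, y tilt 0.8
```

View pics/c5.png

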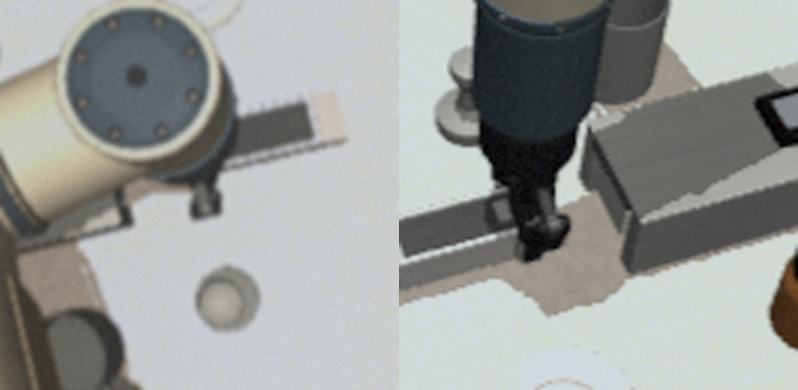

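```bash
python3 - <<'E'
from h import *
c=optics.camera("top")
f=lambda p:(220+p[0]/3,170+p[1]/3)
A=[px2w(c,*f(p),z) for p,z in [((310,93),57),((319,147),57),((342,92),43),((348,140),43)]]
for a in A: print(a.round(1))
m=(A[0]+A[1])/2; t=(A[2]+A[3])/2; print("ridge mid",m.round(1),"tail mid",t.round(1))
g=np.array([536.6,112.8]); print("az tail->grasp",np.degrees(np.arctan2(*(g-t[:2])[::-1])),np.linalg.norm(g-t[:2]))
b=np.array([520,186.]); print("az ridge->box",np.degrees(np.arctan2(*(b-m[:2])[::-1])))
E
```

```text
[585.6   9.1  57. ]
[537.    0.6  57. ]
[588.6 -20.   43. ]
[544.8 -25.7  43. ]
ridge mid [561.3   4.8  57. ] tail mid [566.7 -22.8  43. ]
az tail->grasp 102.51132262283818 138.9372365349634
az ridge->box 102.84080094504155
```

Request:
{"op": "apply_moves", "data": {
  "rows": [
    [[0,0,-8],0],
    [[0,0,-6],0],
    [[0,0,-3],0],
    [[0,0,0],0]
  ]
}}

```text
time_s: 17.27
ee_pos: [536.8, 112.9, -33.4]
eef_rot: [0.785, -0.619, -0.012, -0.001]
wrist_force: [0.0, -0.3, -3.2]
gripper_width: 45.3
gripper_force: 51.6
```

Request:
{"op": "apply_moves", "data": {
  "rows": [
    [[0,0,0],0],
    [[0,0,0],0],
    [[0,0,0],0],
    [[0,0,0],0],
    [[0,0,20],0],
    [[0,0,40],0],
    [[0,0,50],0],
    [[0,0,50],0]
  ],
  "hand": 0
}}

```text
time_s: 18.27
ee_pos: [536.6, 112.9, 128.2]
eef_rot: [0.785, -0.619, -0.012, -0.001]
wrist_force: [2.2, 0.5, -1.3]
gripper_width: 85.0
gripper_force: 0.0
```

```bash
python3 - <<'E'
from h import *
lean()
E
```

```text
18.27 [536.6 112.9 128.2] [ 0.785 -0.619 -0.012 -0.001] j [ 0.476  0.293 -0.009 -0.024 -1.278 -0.233] F [ 2.2  0.5 -1.3] w 85.0 0.0
lean 1.4 deg az 136.7; along x -1.2 y 0.8; y az -166.5, y tilt 0.8
```

Request:
{"op": "apply_moves", "data": {
  "rows": [
    [[10,-15,20],-9],
    [[15,-20,20],-9.5],
    [[15,-20,20],-9.5],
    [[18,-20,20],-9.5],
    [[18,-20,20],-9.5],
    [[18,-20,10],-9.5],
    [[18,-20,10],-9.5],
    [[18,-20,0],-9.5],
    [[15,-20,0],-9.5],
    [[8,-12,0],-8.5]
  ],
  "hand": 1
}}

```text
time_s: 19.52
ee_pos: [690.3, -75.0, 245.8]
eef_rot: [-0.084, 0.996, 0.007, 0.009]
wrist_force: [-0.0, -0.1, -0.2]
gripper_width: -0.2
gripper_force: 0.0
```

Request:
{"op": "apply_moves", "data": {
  "rows": [
    [[8,1,0],0],
    [[10,2,0],0],
    [[10,2,0],0],
    [[10,2,0],0],
    [[10,2,0],0],
    [[10,2,0],0],
    [[12,2,0],0]
  ]
}}

```text
time_s: 20.4
ee_pos: [760.2, -59.9, 246.9]
eef_rot: [-0.089, 0.996, 0.008, 0.01]
wrist_force: [1.0, 0.8, 0.6]
gripper_width: -0.1
gripper_force: 0.0
```

```bash
python3 - <<'E'
from h import *
lean()
E
```

```text
20.4 [760.2 -59.9 246.9] [-0.089  0.996  0.008  0.01 ] j [ 0.118  0.753  1.049 -0.015 -1.847 -1.513] F [1.  0.8 0.6] w -0.1 0.0
lean 1.4 deg az 42.9; along x -1.2 y 0.8; y az 100.3, y tilt 0.8
```

Request:
{"op": "apply_moves", "data": {
  "rows": [
    [[10,1,3],0],
    [[10,1,3],0],
    [[8,1,3],0],
    [[8,1,3],0],
    [[8,1,3],0],
    [[8,1,3],0],
    [[12,1,5],0],
    [[20,2,10],0],
    [[30,3,15],0],
    [[40,4,20],0]
  ]
}}

```text
time_s: 21.65
ee_pos: [829.1, -39.1, 257.6]
eef_rot: [-0.087, 0.995, -0.0, 0.055]
wrist_force: [-0.3, 1.0, -0.3]
gripper_width: 0.1
gripper_force: 0.0
```

```bash
python3 - <<'E'
from h import *
lean()
E
```

```text
21.65 [829.1 -39.1 257.6] [-0.087  0.995 -0.     0.055] j [ 0.143  0.963  1.499  0.007 -1.996 -1.537] F [-0.3  1.  -0.3] w 0.1 0.0
lean 6.3 deg az 4.8; along x -6.3 y -0.6; y az 99.9, y tilt -0.6
```

Tilt is building at the limit; continue with larger over-reach.

Request:
{"op": "apply_moves", "data": {
  "rows": [
    [[50,6,25],0],
    [[50,6,25],0],
    [[50,6,25],0],
    [[50,6,25],0]
  ]
}}

```text
time_s: 22.15
ee_pos: [892.0, -10.5, 266.3]
eef_rot: [-0.086, 0.988, -0.01, 0.131]
wrist_force: [-0.3, -0.4, -0.1]
gripper_width: 0.1
gripper_force: 0.0
```

```bash
python3 - <<'E'
from h import *
lean()
E
```

```text
22.15 [892.  -10.5 266.3] [-0.086  0.988 -0.01   0.131] j [ 0.182  0.973  1.499  0.047 -1.836 -1.562] F [-0.3 -0.4 -0.1] w 0.1 0.0
lean 15.1 deg az 0.5; along x -14.9 y -2.5; y az 99.6, y tilt -2.5
```

Request:
{"op": "apply_moves", "data": {
  "rows": [
    [[0,0,0],-8.5],
    [[0,0,0],-8.5],
    [[35,4,45],0],
    [[35,4,45],0],
    [[35,4,45],0]
  ]
}}

```text
time_s: 22.78
ee_pos: [897.4, -2.7, 334.2]
eef_rot: [0.058, 0.98, -0.027, 0.188]
wrist_force: [-0.5, 0.9, 0.1]
gripper_width: 0.3
gripper_force: 0.0
```

```bash
python3 - <<'E'
from h import *
lean()
E
```

```text
22.77 [897.4  -2.7 334.2] [ 0.058  0.98  -0.027  0.188] j [ 0.24   0.923  1.5    0.165 -1.796 -1.864] F [-0.5  0.9  0.1] w 0.3 0.0
lean 21.9 deg az -11.6; along x -21.8 y -1.8; y az 82.8, y tilt -1.8
```

Request:
{"op": "apply_moves", "data": {
  "rows": [
    [[35,5,45],0],
    [[35,5,45],0],
    [[35,5,45],0],
    [[35,5,45],0],
    [[35,5,45],0]
  ]
}}

```text
time_s: 23.4
ee_pos: [793.3, 1.7, 78.9]
eef_rot: [0.024, 0.988, -0.116, -0.102]
wrist_force: [6.9, 3.0, -22.5]
gripper_width: 0.3
gripper_force: 0.0
```

```bash
python3 - <<'E'
from h import *
lean()
E
```

```text
23.4 [793.3   1.7  78.9] [ 0.024  0.988 -0.116 -0.102] j [ 0.277  1.168  1.36   0.179 -2.025 -1.838] F [  6.9   3.  -22.5] w 0.3 0.0
lean 17.8 deg az -132.7; along x 11.3 y -13.6; y az 88.7, y tilt -13.6
```

Request:
{"op": "apply_moves", "data": {
  "rows": [
    [[0,0,20],0],
    [[-10,0,30],0]
  ]
}}

```text
time_s: 23.65
ee_pos: [773.4, -0.3, 250.7]
eef_rot: [0.03, 0.995, -0.097, -0.021]
wrist_force: [-0.5, 0.4, 16.8]
gripper_width: 0.2
gripper_force: 0.0
```

```bash
python3 - <<'E'
from h import *
lean()
E
```

```text
23.65 [ 7.734e+02 -3.000e-01  2.507e+02] [ 0.03   0.995 -0.097 -0.021] j [ 0.286  1.002  1.474  0.203 -2.135 -1.816] F [-0.5  0.4 16.8] w 0.2 0.0
lean 11.4 deg az -103.9; along x 2.0 y -11.2; y az 86.7, y tilt -11.2
```

Request:
{"op": "apply_moves", "data": {
  "rows": [
    [[-10,0,0],10],
    [[-10,0,0],10.5],
    [[-5,0,0],10.5],
    [[0,0,0],10.5],
    [[0,0,0],10.5],
    [[0,0,0],10.5],
    [[0,0,0],10.5],
    [[10,1,0],10.5],
    [[10,2,0],10.5],
    [[10,2,0],10]
  ]
}}

```text
time_s: 24.9
ee_pos: [782.8, 1.2, 351.7]
eef_rot: [0.749, -0.656, 0.035, -0.088]
wrist_force: [0.6, -0.2, 0.7]
gripper_width: -0.2
gripper_force: 0.0
```

```bash
python3 - <<'E'
from h import *
lean()
E
```

```text
24.9 [782.8   1.2 351.7] [ 0.749 -0.656  0.035 -0.088] j [ 0.171  0.783  1.398 -0.061 -2.003 -0.071] F [ 0.6 -0.2  0.7] w -0.2 0.0
lean 10.9 deg az 26.8; along x -3.6 y -10.2; y az -172.8, y tilt -10.2
```

Request:
{"op": "apply_moves", "data": {
  "rows": [
    [[8,1,-20],0],
    [[8,1,-25],0],
    [[8,1,-25],0],
    [[8,1,-10],0],
    [[10,2,0],0],
    [[10,2,0],0],
    [[15,2,5],0]
  ]
}}

```text
time_s: 25.78
ee_pos: [845.7, 10.8, 266.5]
eef_rot: [0.747, -0.659, 0.033, -0.083]
wrist_force: [69.3, -26.2, 60.8]
gripper_width: 0.1
gripper_force: 0.0
```

```bash
python3 - <<'E'
from h import *
lean()
E
```

```text
25.77 [845.7  10.8 266.5] [ 0.747 -0.659  0.033 -0.083] j [ 0.172  0.946  1.5   -0.056 -1.953 -0.073] F [ 69.3 -26.2  60.8] w 0.1 0.0
lean 10.3 deg az 26.7; along x -3.4 y -9.6; y az -173.2, y tilt -9.6
```

Request:
{"op": "apply_moves", "data": {
  "rows": [
    [[8,1,0],0],
    [[15,2,5],0],
    [[30,3,12],0],
    [[45,5,22],0],
    [[45,5,22],0]
  ]
}}

```text
time_s: 26.4
ee_pos: [895.9, 29.9, 259.6]
eef_rot: [0.741, -0.657, 0.071, -0.118]
wrist_force: [-0.1, -0.2, -0.8]
gripper_width: 0.1
gripper_force: 0.0
```

```bash
python3 - <<'E'
from h import *
lean()
E
```

```text
26.4 [895.9  29.9 259.6] [ 0.741 -0.657  0.071 -0.118] j [ 0.193  0.97   1.5   -0.031 -1.826 -0.084] F [-0.1 -0.2 -0.8] w 0.1 0.0
lean 15.8 deg az 17.4; along x -2.8 y -15.5; y az -173.5, y tilt -15.5
```

Request:
{"op": "apply_moves", "data": {
  "rows": [
    [[50,8,28],0],
    [[50,8,28],0],
    [[50,8,28],0],
    [[50,8,28],0]
  ]
}}

```text
time_s: 26.9
ee_pos: [956.1, 59.8, 282.0]
eef_rot: [0.729, -0.65, 0.129, -0.173]
wrist_force: [-0.6, 0.6, -0.1]
gripper_width: 0.1
gripper_force: 0.0
```

```bash
python3 - <<'E'
from h import *
lean()
E
```

```text
26.9 [956.1  59.8 282. ] [ 0.729 -0.65   0.129 -0.173] j [ 0.23   0.977  1.5    0.013 -1.659 -0.111] F [-0.6  0.6 -0.1] w 0.1 0.0
lean 24.9 deg az 11.5; along x -2.1 y -24.8; y az -173.9, y tilt -24.8
```

Request:
{"op": "apply_moves", "data": {
  "rows": [
    [[48,10,30],0],
    [[48,10,30],0],
    [[48,10,30],0]
  ]
}}

```text
time_s: 27.28
ee_pos: [996.7, 84.7, 307.1]
eef_rot: [0.716, -0.641, 0.172, -0.214]
wrist_force: [0.8, -0.6, 0.7]
gripper_width: -0.0
gripper_force: 0.0
```

```bash
python3 - <<'E'
from h import *
lean()
E
```

```text
27.27 [996.7  84.7 307.1] [ 0.716 -0.641  0.172 -0.214] j [ 0.259  0.98   1.5    0.049 -1.536 -0.136] F [ 0.8 -0.6  0.7] w -0.0 0.0
lean 31.9 deg az 9.5; along x -1.7 y -31.8; y az -174.2, y tilt -31.8
```

Request:
{"op": "apply_moves", "data": {
  "rows": [
    [[46,12,33],0],
    [[46,12,33],0],
    [[46,12,33],0],
    [[46,12,33],0],
    [[46,12,33],0]
  ]
}}

```text
time_s: 27.9
ee_pos: [1053.3, 129.2, 363.5]
eef_rot: [0.69, -0.621, 0.238, -0.285]
wrist_force: [0.2, -0.1, 0.0]
gripper_width: 0.2
gripper_force: 0.0
```

```bash
python3 - <<'E'
from h import *
lean()
E
```

```text
27.9 [1053.3  129.2  363.5] [ 0.69  -0.621  0.238 -0.285] j [ 0.311  0.984  1.5    0.119 -1.335 -0.187] F [ 0.2 -0.1  0. ] w 0.2 0.0
lean 43.6 deg az 8.1; along x -1.4 y -43.6; y az -174.7, y tilt -43.6
```

Request:
{"op": "apply_moves", "data": {
  "rows": [
    [[42,14,40],0],
    [[42,14,40],0],
    [[42,14,40],0],
    [[42,14,40],0],
    [[42,14,40],0]
  ]
}}

```text
time_s: 28.52
ee_pos: [1085.0, 173.9, 443.1]
eef_rot: [0.659, -0.593, 0.298, -0.353]
wrist_force: [0.5, 0.2, 0.4]
gripper_width: -0.1
gripper_force: 0.0
```

```bash
python3 - <<'E'
from h import *
lean()
E
```

```text
28.52 [1085.   173.9  443.1] [ 0.659 -0.593  0.298 -0.353] j [ 0.364  0.932  1.409  0.208 -1.109 -0.257] F [0.5 0.2 0.4] w -0.1 0.0
lean 55.0 deg az 7.9; along x -1.5 y -54.9; y az -175.3, y tilt -54.9
```

```bash
cat > k.py <<'E'
from h import *
from scipy.optimize import least_squares
D=[([-.8454,.2558,.1070,-.0005,-1.4239],[234.5,-496.9,196.3]),([-.554,.44,1.258,.002,-2.383],[341.7,-393.7,516.1]),([.24,-.574,-.419,.008,-1.6],[195.5,-114.5,255.6]),([.497,-.859,-.951,.038,-1.365],[124.9,-124.7,63.9]),
([.08,.537,.712,-.002,-1.854],[628.6,-103.8,271.3]),([-.129,.394,-.215,-.025,-.973],[499.2,-212.2,.6]),([.476,.293,-.009,-.024,-1.278],[536.6,112.9,128.2]),([.364,.932,1.409,.208,-1.109],[1085,173.9,443.1]),([.311,.984,1.5,.119,-1.335],[1053.3,129.2,363.5]),([.259,.98,1.5,.049,-1.536],[996.7,84.7,307.1]),([.24,.923,1.5,.165,-1.796],[897.4,-2.7,334.2])]
def fk(p,q,s=1):
    a,c,h,L2,L3,L=p; e=q[2]-q[1]
    f=np.array([np.cos(e),0,np.sin(e)]); n=np.array([-np.sin(e),0,np.cos(e)]); m=np.array([0,1.,0])
    t=np.cos(q[4])*f+np.sin(q[4])*(np.cos(q[3])*n+s*np.sin(q[3])*m)
    w=np.array([c+L2*np.sin(q[1]),-a,h+L2*np.cos(q[1])])+L3*f
    Z=Ro.from_euler('z',q[0]).as_matrix(); return Z@(w+L*t),Z@t,Z@w
best=None
for s in (1,-1):
    r=least_squares(lambda p:np.concatenate([fk(p,q,s)[0]-x for q,x in D]),[155,0,400,400,400,390])
    if best is None or r.cost<best[0]: best=(r.cost,r.x,s,np.abs(r.fun).max())
P,S=best[1],best[2]
lo=np.array([-2.95,-1.21,-1.09,-2.87,-2.94]);hi=np.array([2.95,1.97,1.5,1.71,-.07])
def ik(ee,lean,az,q0=(.3,.3,0,.1,-1.2)):
    l,a=np.radians([lean,az]); t=np.array([np.sin(l)*np.cos(a),np.sin(l)*np.sin(a),-np.cos(l)]); b=None
    for g in (q0,(.1,0,-.5,.8,-.8),(.6,.2,-.3,-.8,-.8),(.3,.5,0,1.2,-1),(.3,.5,0,-1.2,-1)):
        r=least_squares(lambda q:np.concatenate([(fk(P,q,S)[0]-ee)/100,fk(P,q,S)[1]-t]),np.clip(g,lo+.01,hi-.01),bounds=(lo,hi))
        if b is None or r.cost<b.cost: b=r
    return b.x.round(2),(b.cost**.5*100).round(1),fk(P,b.x,S)[2].round(0)
E
python3 - <<'E'
from k import *
print(best)
t=optics.camera("top")
print("cups",px2w(t,459,192,130).round(),px2w(t,453,237,130).round(),"flap base",)
def tz(l,a): l,a=np.radians([l,a]); return np.array([np.sin(l)*np.cos(a),np.sin(l)*np.sin(a),-np.cos(l)])
ax=np.array([np.cos(np.radians(103.2)),np.sin(np.radians(103.2)),0])
for az in (8,13,40,60,103):
  for nm,tip in [("hover",np.array([579,-56,110.])),("start",np.array([579,-56,14.])),("mid",np.array([579,-56,14.])+140*ax),("end",np.array([520,186,14.])+16*ax)]:
    print(az,nm,ik(tip+36*tz(55,az),55,az))
E
```

```text
(np.float64(420.4069797588756), array([153.82189408, -11.96215054, 158.48388665, 512.84690221,
       412.77203774, 396.05003324]), 1, np.float64(16.51243921348282))
cups [ 602. -332.  130.] [ 489. -313.  130.] flap base
8 hover (array([ 0.1 ,  0.13, -0.86, -2.87, -0.37]), np.float64(5.0), array([ 295., -124.,  322.]))
8 start (array([ 0.05,  0.42, -0.92, -2.87, -0.72]), np.float64(7.7), array([ 299., -139.,  226.]))
8 mid (array([ 0.88,  0.25, -0.91,  1.71, -0.64]), np.float64(18.1), array([296., 116., 277.]))
8 end (array([ 1.24,  0.36, -0.97,  1.71, -0.85]), np.float64(8.4), array([232., 204., 238.]))
13 hover (array([ 0.1 ,  0.14, -0.87, -2.87, -0.41]), np.float64(0.4), array([ 292., -124.,  317.]))
13 start (array([ 0.05,  0.43, -0.93, -2.87, -0.74]), np.float64(3.0), array([ 297., -138.,  222.]))
13 mid (array([ 0.29,  0.37, -0.96, -2.87, -0.68]), np.float64(16.5), array([303., -69., 236.]))
13 end (array([ 1.2 ,  0.32, -0.95,  1.71, -0.79]), np.float64(12.5), array([241., 198., 251.]))
40 hover (array([-0.24,  0.32, -0.6 , -1.63, -0.72]), np.float64(0.0), array([ 353., -246., 
[... 402 characters left out ...]
]))
60 start (array([-0.33,  0.63, -0.38, -1.36, -0.96]), np.float64(0.0), array([ 432., -311.,  221.]))
60 mid (array([-0.05,  0.53, -0.64, -1.73, -0.83]), np.float64(0.0), array([ 400., -175.,  221.]))
60 end (array([ 0.28,  0.47, -0.81, -2.18, -0.77]), np.float64(0.0), array([369., -54., 221.]))
103 hover (array([-0.28,  0.8 ,  0.29, -0.8 , -1.64]), np.float64(0.0), array([ 645., -343.,  317.]))
103 start (array([-0.28,  0.9 ,  0.23, -0.8 , -1.53]), np.float64(0.0), array([ 645., -343.,  221.]))
103 mid (array([-0.09,  0.78, -0.04, -0.94, -1.32]), np.float64(0.0), array([ 613., -207.,  221.]))
103 end (array([ 0.12,  0.7 , -0.22, -1.1 , -1.16]), np.float64(0.0), array([583., -86., 221.]))
```

Request:
{"op": "apply_moves", "data": {
  "rows": [
    [[-15,-5,-8],4],
    [[-30,-12,-15],8],
    [[-45,-18,-20],9],
    [[-45,-20,-20],9],
    [[-45,-20,-20],9],
    [[-45,-20,-20],9],
    [[-45,-20,-20],9]
  ]
}}

```text
time_s: 29.45
ee_pos: [820.8, 57.9, 323.3]
eef_rot: [0.863, -0.214, 0.1, -0.447]
wrist_force: [1.2, 0.5, -2.2]
gripper_width: -0.2
gripper_force: 0.0
```

```bash
python3 - <<'E'
from h import *
lean()
E
```

```text
29.45 [820.8  57.9 323.3] [ 0.863 -0.214  0.1   -0.447] j [-0.195  0.592  0.821 -0.908 -1.492  1.205] F [ 1.2  0.5 -2.2] w -0.2 0.0
lean 54.6 deg az 63.4; along x -1.1 y -54.5; y az -118.9, y tilt -54.5
```

Request:
{"op": "apply_moves", "data": {
  "rows": [
    [[-45,-17,-20],9],
    [[-45,-17,-20],9],
    [[-45,-17,-20],9],
    [[-45,-17,-20],9],
    [[-40,-15,-20],9],
    [[-28,-11,-15],8],
    [[-11,-5,-10],4],
    [[0,0,0],0]
  ]
}}

```text
time_s: 30.45
ee_pos: [563.6, -39.1, 194.7]
eef_rot: [0.862, 0.22, -0.127, -0.439]
wrist_force: [1.2, 0.6, 0.0]
gripper_width: -0.2
gripper_force: 0.0
```

```bash
python3 - <<'E'
from k import *
lean()
s=telemetry.read_state(); tz=Ro.from_quat(s["eef_rot"]).as_matrix()[:,2]
d=optics.camera("scene"); c=optics.camera("top")
cv2.imwrite("pics/c6.png",np.hstack([c["img"][140:320,240:420],d["img"][40:220,170:400]])[:,:,::-1].repeat(2,0).repeat(2,1)[:, :800])
for k in (0,36,73): 
    X=s["ee_pos"]-k*tz; print(k,X.round(0),((w2px(c,X)-[240,140])*2).round(),((w2px(d,X)-[170,40])*2+[360,0]).round())
E
```

```text
30.45 [563.6 -39.1 194.7] [ 0.862  0.22  -0.127 -0.439] j [-0.276  0.811  0.886 -0.809 -2.251  2.02 ] F [1.2 0.6 0. ] w -0.2 0.0
lean 54.4 deg az 120.4; along x -1.4 y -54.4; y az -62.6, y tilt -54.4
0 [564. -39. 195.] [207. 126.] [634. 250.]
36 [578. -64. 216.] [230. 111.] [610. 251.]
73 [594. -90. 237.] [255.  95.] [584. 251.]
```

View pics/c6.png

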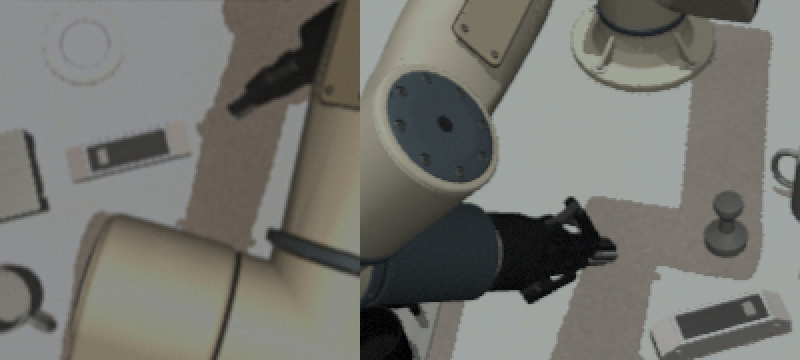

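```bash
python3 - <<'E'
from k import *
s=telemetry.read_state(); M=Ro.from_quat(s["eef_rot"]).as_matrix(); tz=M[:,2]; p=M[:,1]; print("p",p.round(2))
d=optics.camera("scene"); c=optics.camera("top")
S=lambda u,v:np.array([170+(u-360)/2,40+v/2]); E=s["ee_pos"]
for n,u,v in [("tip",616,252),("tipupper",612,240),("tiplow",602,264),("lowkn",530,302),("lowkn2",550,290),("upkn",570,198),("upkn2",585,210)]:
    r=least_squares(lambda q:w2px(d,E-q[0]*tz+q[1]*p)-S(u,v),[50,0]); print(n,r.x.round(1))
f=lambda u,v,z:px2w(c,240+u/2,140+v/2,z).round(1)
print("tail ridge",f(163,128,40),f(173,156,40),"tail end",f(186,122,26),f(191,152,26),"nose ridge",f(83,146,40),f(93,174,40),"nose end",f(66,152,22),f(74,182,22))
print("box front",f(27,131,78),f(39,214,78))
E
```

```text
p [ 0.27 -0.52 -0.81]
tip [24.1  3.2]
tipupper [ 41.4 -13.7]
tiplow [33.7 20.4]
lowkn [104.2  73. ]
lowkn2 [86.2 56.5]
upkn [132.9 -66.2]
upkn2 [104.5 -52.3]
tail ridge [579.5  14.2  40. ] [5.412e+02 1.000e-01 4.000e+01] tail end [589.9 -17.6  26. ] [548.1 -24.7  26. ] nose ridge [553.8 123.3  40. ] [515.6 108.7  40. ] nose end [547.  148.8  22. ] [505.5 136.6  22. ]
box front [569.3 193.3  78. ] [460.5 174.1  78. ]
```

```bash
python3 - <<'E'
from k import *
s=telemetry.read_state(); M=Ro.from_quat(s["eef_rot"]).as_matrix()
for o in range(-60,31,10):
    a=np.radians(o); w=np.array([np.sin(a),-np.cos(a),0]); out=[]
    for al in range(0,121,2):
        N=Ro.from_rotvec(np.radians(al)*w).as_matrix()@M
        out.append((abs(N[2,1]),al,N))
    # sanity sign: tool z should move outward
    b=min(out,key=lambda q:q[0]); N=b[2]
    print(o,"al",b[1],"ytilt %.2f lean %.0f az %.0f xz %.2f yaz %.0f"%(N[2,1],np.degrees(np.arccos(-N[2,2])),np.degrees(np.arctan2(N[1,2],N[0,2])),N[2,0],np.degrees(np.arctan2(N[1,1],N[0,1]))))
E
```

```text
-60 al 54 ytilt -0.01 lean 0 az 155 xz -0.00 yaz -61
-50 al 54 ytilt -0.02 lean 8 az 39 xz 0.14 yaz -57
-40 al 56 ytilt -0.01 lean 16 az 38 xz 0.28 yaz -53
-30 al 58 ytilt -0.01 lean 25 az 43 xz 0.42 yaz -48
-20 al 62 ytilt -0.00 lean 34 az 47 xz 0.56 yaz -43
-10 al 66 ytilt -0.01 lean 44 az 53 xz 0.70 yaz -38
0 al 72 ytilt 0.01 lean 55 az 59 xz 0.82 yaz -31
10 al 78 ytilt 0.00 lean 67 az 66 xz 0.92 yaz -24
20 al 84 ytilt -0.01 lean 78 az 75 xz 0.98 yaz -15
30 al 92 ytilt 0.00 lean 91 az 84 xz 1.00 yaz -6
```

Request:
{"op": "apply_moves", "data": {
  "rows": [
    [[10,18,4],0],
    [[15,25,7],0],
    [[16,28,8],0],
    [[16,28,8],0],
    [[12,20,6],0],
    [[7,8,2],0],
    [[9,-2,2],0],
    [[9,-2,3],0],
    [[9,-2,3],0]
  ]
}}

```text
time_s: 31.78
ee_pos: [665.7, 81.3, 238.7]
eef_rot: [0.862, 0.22, -0.127, -0.439]
wrist_force: [0.2, -0.2, -0.5]
gripper_width: 0.1
gripper_force: 0.0
```

```bash
python3 - <<'E'
from h import *
lean()
E
```

```text
31.77 [665.7  81.3 238.7] [ 0.862  0.22  -0.127 -0.439] j [-0.144  0.958  1.334 -1.061 -2.327  1.594] F [ 0.2 -0.2 -0.5] w 0.1 0.0
lean 54.4 deg az 120.4; along x -1.5 y -54.4; y az -62.7, y tilt -54.4
```

Request:
{"op": "apply_moves", "data": {
  "rows": [
    [[8,-1,3],0],
    [[8,-1,3],0],
    [[8,-1,3],0],
    [[12,-2,4],0],
    [[20,-4,7],0],
    [[35,-6,12],0],
    [[46,-8,16],0],
    [[46,-8,16],0]
  ]
}}

```text
time_s: 32.78
ee_pos: [716.4, 86.3, 247.6]
eef_rot: [0.87, 0.197, -0.08, -0.445]
wrist_force: [-0.1, 0.2, -0.5]
gripper_width: -0.1
gripper_force: 0.0
```

```bash
python3 - <<'E'
from h import *
lean()
E
```

```text
32.77 [716.4  86.3 247.6] [ 0.87   0.197 -0.08  -0.445] j [-0.166  1.02   1.499 -1.125 -2.286  1.496] F [-0.1  0.2 -0.5] w -0.1 0.0
lean 53.8 deg az 112.9; along x 2.1 y -53.7; y az -62.6, y tilt -53.7
```

```bash
python3 - <<'E'
from k import *
s=telemetry.read_state(); M0=Ro.from_quat(s["eef_rot"]).as_matrix()
for el in (10,20):
  for yw in range(0,71,10):
    M=Ro.from_euler('z',yw,degrees=True).as_matrix()@M0
    a,e=np.radians([-12,el]); r=np.array([np.cos(e)*np.cos(a),np.cos(e)*np.sin(a),np.sin(e)])
    n=np.cross(M[:,2],r); n/=np.linalg.norm(n); o=[]
    for al in range(0,140,2):
        N=Ro.from_rotvec(np.radians(al)*n).as_matrix()@M; o.append((N[2,1],al,N))
    for x in o:
        if x[0]>-.03: break
    N=x[2]; print(el,yw,"lean0 az %.0f"%np.degrees(np.arctan2(M[1,2],M[0,2])),"al",x[1],"ytilt %.2f lean %.0f az %.0f"%(x[0],np.degrees(np.arccos(-N[2,2])),np.degrees(np.arctan2(N[1,2],N[0,2]))))
E
```

```text
10 0 lean0 az 113 al 138 ytilt -0.61 lean 108 az -24
10 10 lean0 az 123 al 138 ytilt -0.44 lean 104 az -17
10 20 lean0 az 133 al 138 ytilt -0.19 lean 99 az -11
10 30 lean0 az 143 al 86 ytilt -0.02 lean 54 az 28
10 40 lean0 az 153 al 62 ytilt -0.03 lean 28 az 55
10 50 lean0 az 163 al 54 ytilt -0.01 lean 9 az 75
10 60 lean0 az 173 al 54 ytilt -0.02 lean 9 az -99
10 70 lean0 az -177 al 66 ytilt -0.01 lean 29 az -71
20 0 lean0 az 113 al 138 ytilt -0.76 lean 114 az -20
20 10 lean0 az 123 al 138 ytilt -0.67 lean 110 az -12
20 20 lean0 az 133 al 138 ytilt -0.51 lean 106 az -6
20 30 lean0 az 143 al 138 ytilt -0.22 lean 100 az -1
20 40 lean0 az 153 al 78 ytilt -0.01 lean 46 az 42
20 50 lean0 az 163 al 56 ytilt -0.00 lean 14 az 69
20 60 lean0 az 173 al 56 ytilt -0.02 lean 13 az -92
20 70 lean0 az -177 al 84 ytilt -0.02 lean 49 az -60
```

Request:
{"op": "apply_moves", "data": {
  "rows": [
    [[-20,-12,-8],4],
    [[-34,-20,-12],8],
    [[-38,-22,-15],8],
    [[-38,-22,-15],8],
    [[-30,-20,-10],8],
    [[-12,-8,-4],5],
    [[0,0,0],0]
  ]
}}

```text
time_s: 33.65
ee_pos: [543.8, -16.3, 182.8]
eef_rot: [0.745, 0.49, -0.232, -0.389]
wrist_force: [1.1, 0.4, -0.6]
gripper_width: -0.1
gripper_force: 0.0
```

```bash
cat >> k.py <<'E'
def rep():
    s=lean(); tz=Ro.from_quat(s["eef_rot"]).as_matrix()[:,2]; w=s["ee_pos"]-396*tz; q=s["joint_pos"]
    c=fk(P,q,S)[2]; sh=Ro.from_euler('z',q[0]).as_matrix()@np.array([P[1],-P[0],P[2]]); r=(w-sh)
    print("wrist",w.round(0),"r dist %.0f az %.0f el %.0f"%(np.linalg.norm(r),np.degrees(np.arctan2(r[1],r[0])),np.degrees(np.arcsin(r[2]/np.linalg.norm(r)))), "max %.0f"%(P[3]+P[4]))
E
python3 -c "
from k import *
rep()"
```

```text
33.65 [543.8 -16.3 182.8] [ 0.745  0.49  -0.232 -0.389] j [-0.034  0.963  1.106 -0.6   -2.523  2.421] F [ 1.1  0.4 -0.6] w -0.1 0.0
lean 53.9 deg az 154.1; along x 2.0 y -53.8; y az -21.6, y tilt -53.8
wrist [ 831. -156.  416.] r dist 887 az -0 el 17 max 926
```

Request:
{"op": "apply_moves", "data": {
  "rows": [
    [[8,0,3],9],
    [[9,0,3],0],
    [[9,0,3],0],
    [[8,0,3],0],
    [[8,0,3],0],
    [[8,0,3],0],
    [[20,0,6],0],
    [[35,-1,10],0],
    [[50,-1,14],0],
    [[55,-2,16],0]
  ]
}}

```text
time_s: 34.9
ee_pos: [588.6, -1.7, 188.0]
eef_rot: [0.719, 0.55, -0.235, -0.354]
wrist_force: [1.1, -0.5, 0.3]
gripper_width: -0.1
gripper_force: 0.0
```

```bash
python3 -c "
from k import *
rep()"
```

```text
34.9 [588.6  -1.7 188. ] [ 0.719  0.55  -0.235 -0.354] j [ 0.019  1.108  1.499 -0.698 -2.716  2.326] F [ 1.1 -0.5  0.3] w -0.1 0.0
lean 50.3 deg az 160.9; along x 3.0 y -50.1; y az -13.0, y tilt -50.1
wrist [ 876. -101.  441.] r dist 931 az 3 el 18 max 926
```

Request:
{"op": "apply_moves", "data": {
  "rows": [
    [[58,3,18],3],
    [[58,3,18],3],
    [[58,3,18],2],
    [[58,3,18],0],
    [[58,3,18],0],
    [[58,3,18],0]
  ]
}}

```text
time_s: 35.65
ee_pos: [616.9, 33.9, 174.3]
eef_rot: [0.707, 0.608, -0.2, -0.299]
wrist_force: [-0.1, -0.6, -0.5]
gripper_width: -0.1
gripper_force: 0.0
```

```bash
python3 -c "
from k import *
rep()"
```

```text
35.65 [616.9  33.9 174.3] [ 0.707  0.608 -0.2   -0.299] j [ 0.112  1.103  1.499 -0.514 -2.608  2.519] F [-0.1 -0.6 -0.5] w -0.1 0.0
lean 42.2 deg az 164.5; along x 4.6 y -41.8; y az -6.3, y tilt -41.8
wrist [873. -37. 468.] r dist 929 az 8 el 19 max 926
```

Request:
{"op": "apply_moves", "data": {
  "rows": [
    [[57,8,20],0],
    [[57,8,20],0],
    [[57,8,20],0],
    [[57,8,20],0],
    [[57,8,20],0],
    [[57,8,20],0]
  ]
}}

```text
time_s: 36.4
ee_pos: [662.7, 88.0, 168.8]
eef_rot: [0.735, 0.614, -0.128, -0.256]
wrist_force: [0.3, 0.8, 1.2]
gripper_width: -0.0
gripper_force: 0.0
```

```bash
python3 -c "
from k import *
rep()"
```

```text
36.4 [662.7  88.  168.8] [ 0.735  0.614 -0.128 -0.256] j [ 0.16   1.07   1.499 -0.482 -2.445  2.499] F [0.3 0.8 1.2] w -0.0 0.0
lean 33.3 deg az 156.4; along x 7.3 y -32.3; y az -7.7, y tilt -32.3
wrist [862.   1. 500.] r dist 928 az 10 el 22 max 926
```

Request:
{"op": "apply_moves", "data": {
  "rows": [
    [[58,10,18],0],
    [[58,10,18],0],
    [[58,10,18],0],
    [[58,10,18],0],
    [[58,10,18],0],
    [[58,10,18],0],
    [[58,10,18],0],
    [[58,10,18],0]
  ]
}}

```text
time_s: 37.4
ee_pos: [761.3, 159.7, 147.2]
eef_rot: [0.769, 0.61, -0.002, -0.192]
wrist_force: [-0.1, 0.3, 0.1]
gripper_width: -0.1
gripper_force: 0.0
```

```bash
python3 -c "
from k import *
rep()"
```

```text
37.4 [761.3 159.7 147.2] [ 0.769  0.61  -0.002 -0.192] j [ 0.216  1.063  1.499 -0.414 -2.146  2.492] F [-0.1  0.3  0.1] w -0.1 0.0
lean 22.2 deg az 128.9; along x 13.4 y -17.3; y az -11.0, y tilt -17.3
wrist [855.  43. 514.] r dist 927 az 13 el 23 max 926
```

Request:
{"op": "apply_moves", "data": {
  "rows": [
    [[19,8,4],-9],
    [[19,8,4],-9],
    [[19,8,4],-9],
    [[19,8,4],-9],
    [[8,2,3],0],
    [[10,2,4],0],
    [[20,4,8],0],
    [[40,8,15],0],
    [[56,12,22],0],
    [[56,12,22],0]
  ]
}}

```text
time_s: 38.65
ee_pos: [893.3, 224.1, 174.7]
eef_rot: [0.92, 0.328, 0.128, -0.174]
wrist_force: [-1.1, -0.7, -0.3]
gripper_width: -0.3
gripper_force: 0.0
```

```bash
python3 -c "
from k import *
rep()"
```

```text
38.65 [893.3 224.1 174.7] [ 0.92   0.328  0.128 -0.174] j [ 0.246  1.045  1.499 -0.378 -1.777  1.885] F [-1.1 -0.7 -0.3] w -0.3 0.0
lean 24.9 deg az 73.3; along x 20.4 y -13.6; y az -48.2, y tilt -13.6
wrist [845.  64. 534.] r dist 927 az 15 el 24 max 926
```

Request:
{"op": "apply_moves", "data": {
  "rows": [
    [[54,14,26],0],
    [[54,14,26],0],
    [[54,14,26],0],
    [[54,14,26],0],
    [[54,14,26],0],
    [[54,14,26],0],
    [[54,14,26],0]
  ]
}}

```text
time_s: 39.52
ee_pos: [995.7, 292.2, 226.5]
eef_rot: [0.903, 0.292, 0.274, -0.155]
wrist_force: [0.3, -0.1, -0.3]
gripper_width: -0.1
gripper_force: 0.0
```

```bash
python3 -c "
from k import *
rep()"
```

```text
39.52 [995.7 292.2 226.5] [ 0.903  0.292  0.274 -0.155] j [ 0.316  1.045  1.499 -0.299 -1.453  1.828] F [ 0.3 -0.1 -0.3] w -0.1 0.0
lean 36.7 deg az 47.4; along x 35.9 y -6.9; y az -51.9, y tilt -6.9
wrist [835. 118. 544.] r dist 927 az 19 el 25 max 926
```

Request:
{"op": "apply_moves", "data": {
  "rows": [
    [[30,10,15],6],
    [[54,16,28],4],
    [[54,16,28],0],
    [[54,16,28],0],
    [[54,16,28],0],
    [[54,16,28],0]
  ]
}}

```text
time_s: 40.28
ee_pos: [1052.1, 346.6, 271.7]
eef_rot: [0.85, 0.328, 0.381, -0.155]
wrist_force: [0.7, 0.1, -1.1]
gripper_width: -0.0
gripper_force: 0.0
```

```bash
python3 -c "
from k import *
rep()"
```

```text
40.27 [1052.1  346.6  271.7] [ 0.85   0.328  0.381 -0.155] j [ 0.343  1.053  1.499 -0.324 -1.23   1.946] F [ 0.7  0.1 -1.1] w -0.0 0.0
lean 48.5 deg az 43.3; along x 48.5 y -0.8; y az -47.4, y tilt -0.8
wrist [836. 143. 534.] r dist 927 az 20 el 24 max 926
```

```bash
cat >> k.py <<'E'
def base(q):
    e=q[2]-q[1]; f=np.array([np.cos(e),0,np.sin(e)]); n=np.array([-np.sin(e),0,np.cos(e)]); m=np.array([0,1.,0])
    # wrist frame: z=tool dir, x = d(tool)/d(j5)
    u=np.cos(q[3])*n+S*np.sin(q[3])*m
    t=np.cos(q[4])*f+np.sin(q[4])*u; d=-np.sin(q[4])*f+np.cos(q[4])*u
    Z=Ro.from_euler('z',q[0]).as_matrix(); return Z@np.c_[d,np.cross(t,d),t]
def ang(q,M): B=base(q).T@M; return np.arctan2(B[1,0],B[0,0])
E
python3 - <<'E'
from k import *
s=telemetry.read_state(); M=Ro.from_quat(s["eef_rot"]).as_matrix(); q=s["joint_pos"]
V=[(np.array([-.128,.439,-.25,-.026,-.895,-.003]),[-.653,.757,.012,.003]),(np.array([-.276,.811,.886,-.809,-2.251,2.02]),[.862,.22,-.127,-.439]),(q,s["eef_rot"])]
for a,b in V: print("ang",ang(a,Ro.from_quat(b).as_matrix()).round(3),"j6",a[5].round(3))
g=ang(q,M); az0=np.degrees(np.arctan2(M[1,2],M[0,2]))
def tz(l,a): l,a=np.radians([l,a]); return np.array([np.sin(l)*np.cos(a),np.sin(l)*np.sin(a),-np.cos(l)])
ax=np.array([np.cos(np.radians(103.2)),np.sin(np.radians(103.2)),0])
for az in (43,60,80,95,103,112,120):
  for nm,tip in [("hov",np.array([577,-66,200.])),("start",np.array([577,-66,12.])),("end",np.array([520,186,12.])+16*ax)]:
    x,e,w=ik(tip+34*tz(48.5,az),48.5,az); N=Ro.from_euler('z',az-az0,degrees=True).as_matrix()@M
    print(az,nm,x,e,w,"ang",ang(x,N).round(2))
E
```

```text
ang 1.574 j6 -0.003
ang -0.448 j6 2.02
ang -0.375 j6 1.946
43 hov [-0.24  0.18 -0.39 -1.08 -0.79] 0.0 [ 379. -251.  440.] ang -1.69
43 start [-0.24  0.48 -0.58 -1.63 -0.68] 0.0 [ 379. -251.  252.] ang -2.42
43 end [ 0.56  0.32 -0.93 -2.86 -0.54] 0.0 [318.  17. 252.] ang -3.01
60 hov [-0.31  0.33 -0.19 -0.97 -1.08] 0.0 [ 441. -301.  440.] ang -1.84
60 start [-0.31  0.58 -0.36 -1.23 -0.89] 0.0 [ 441. -301.  252.] ang -2.29
60 end [ 0.33  0.4  -0.77 -2.05 -0.59] 0.0 [381. -33. 252.] ang -2.64
80 hov [-0.31  0.49  0.07 -0.85 -1.39] 0.0 [ 530. -333.  440.] ang -1.96
80 start [-0.31  0.7  -0.1  -0.95 -1.15] 0.0 [ 530. -333.  252.] ang -2.27
80 end [ 0.19  0.51 -0.53 -1.42 -0.79] 0.0 [469. -65. 252.] ang -2.39
95 hov [-0.28  0.61  0.27 -0.77 -1.6 ] 0.0 [ 601. -336.  440.] ang -2.05
95 start [-0.28  0.8   0.1  -0.8  -1.35] 0.0 [ 601. -336.  252.] ang -2.3
95 end [ 0.16  0.6  -0.34 -1.13 -0.97] 0.0 [540. -69. 252.] ang -2.32
103 hov [-0.26  0.67  0.38 -0.73 -1.71] 0.0 [ 638. -330.  440.] ang -2.1
103 start [-0.26  0.84  0.2  -0.73 -1.45] 0.0 [ 638. -330.  252.] ang -2.33
103 end [ 0.16  0.64 -0.23 -1.02 -1.07] 0.0 [577. -63. 252.] ang -2.31
112 hov [-0.23  0.74  0.49 -0.69 -1.83] 0.0 [ 679. -317.  440.] ang -2.16
112 start [-0.23  0.9   0.31 -0.66 -1.57] 0.0 [ 679. -317.  252.] ang -2.38
112 end [ 0.17  0.7  -0.12 -0.91 -1.19] 0.0 [618. -50. 252.] ang -2.32
120 hov [-0.2   0.79  0.6  -0.65 -1.94] 0.0 [ 713. -301.  440.] ang -2.21
120 start [-0.2   0.94  0.41 -0.6  -1.66] 0.0 [ 713. -301.  252.] ang -2.42
120 end [ 0.19  0.74 -0.02 -0.83 -1.29] 0.0 [652. -33. 252.] ang -2.33
```

```bash
python3 - <<'E'
from k import *
s=telemetry.read_state(); M=Ro.from_quat(s["eef_rot"]).as_matrix(); t0=M[:,2]; w0=s["ee_pos"]-396*t0
n=32; dy=-283.2/n
T=Ro.from_euler('z',dy*n,degrees=True).apply(t0); wf=np.array([577,-66,150])+(34-396)*T
prev=s["ee_pos"]; rows=[]
for k in range(1,n+1):
    f=k/n; t=Ro.from_euler('z',dy*k,degrees=True).apply(t0); e=w0+(wf-w0)*f+396*t
    d=np.round(e-prev); prev=prev+d; rows.append(d.astype(int).tolist()); 
    if k%8==0: print(k,rows[-8:],"ee",prev.round(),"max",max(np.linalg.norm(r) for r in rows[-8:]).round())
print(dy)
E
```

```text
8 [[25, -50, -5], [19, -53, -4], [13, -57, -5], [6, -58, -4], [-2, -60, -5], [-8, -59, -4], [-15, -58, -5], [-22, -56, -4]] ee [1068. -104.  236.] max 60.0
16 [[-28, -53, -5], [-33, -49, -4], [-39, -43, -5], [-43, -38, -4], [-46, -32, -5], [-48, -24, -4], [-50, -18, -5], [-49, -11, -4]] ee [ 732. -372.  200.] max 60.0
24 [[-49, -4, -5], [-46, 3, -4], [-44, 10, -5], [-39, 15, -4], [-34, 20, -5], [-29, 24, -4], [-23, 28, -5], [-16, 31, -4]] ee [ 452. -245.  164.] max 49.0
32 [[-9, 31, -5], [-2, 32, -4], [5, 31, -5], [12, 29, -4], [19, 26, -5], [24, 23, -4], [29, 17, -5], [34, 12, -4]] ee [564. -44. 128.] max 36.0
-8.85
```

Request:
{"op": "apply_moves", "data": {
  "rows": [
    [[0,-5,-5],0],
    [[25,-45,0],-8.85],
    [[19,-53,-4],-8.85],
    [[13,-57,-5],-8.85],
    [[6,-58,-4],-8.85],
    [[-2,-60,-5],-8.85],
    [[-8,-59,-4],-8.85],
    [[-15,-58,-5],-8.85],
    [[-22,-56,-4],-8.85]
  ]
}}

```text
time_s: 41.4
ee_pos: [1067.0, -106.0, 234.3]
eef_rot: [0.883, -0.227, 0.399, 0.093]
wrist_force: [0.2, -0.4, 0.6]
gripper_width: 0.1
gripper_force: 0.0
```

Request:
{"op": "apply_moves", "data": {
  "rows": [
    [[-28,-53,-5],-8.85],
    [[-33,-49,-4],-8.85],
    [[-39,-43,-5],-8.85],
    [[-43,-38,-4],-8.85],
    [[-46,-32,-5],-8.85],
    [[-48,-24,-4],-8.85],
    [[-50,-18,-5],-8.85],
    [[-49,-11,-4],-8.85]
  ]
}}

```text
time_s: 42.4
ee_pos: [730.4, -373.2, 198.3]
eef_rot: [-0.589, 0.697, -0.271, -0.306]
wrist_force: [-0.3, -0.6, 0.1]
gripper_width: 0.1
gripper_force: 0.0
```

```bash
python3 -c "
from k import *
rep()"
```

```text
42.4 [ 730.4 -373.2  198.3] [-0.589  0.697 -0.271 -0.306] j [ 0.029  0.759  0.326  0.841 -1.408 -0.461] F [-0.3 -0.6  0.1] w 0.1 0.0
lean 48.3 deg az -98.3; along x 48.3 y -1.0; y az 170.8, y tilt -1.0
wrist [773. -81. 462.] r dist 841 az 5 el 21 max 926
```

Request:
{"op": "apply_moves", "data": {
  "rows": [
    [[-49,-4,-5],-8.85],
    [[-46,3,-4],-8.85],
    [[-44,10,-5],-8.85],
    [[-39,15,-4],-8.85],
    [[-34,20,-5],-8.85],
    [[-29,24,-4],-8.85],
    [[-23,28,-5],-8.85],
    [[-16,31,-4],-8.85]
  ]
}}

```text
time_s: 43.4
ee_pos: [451.5, -245.0, 161.8]
eef_rot: [-0.076, 0.91, -0.043, -0.406]
wrist_force: [0.4, -0.2, 0.6]
gripper_width: 0.4
gripper_force: 0.0
```

Request:
{"op": "apply_moves", "data": {
  "rows": [
    [[-9,31,-5],-8.85],
    [[-2,32,-4],-8.85],
    [[5,31,-5],-8.85],
    [[12,29,-4],-8.85],
    [[19,26,-5],-8.85],
    [[24,23,-4],-8.85],
    [[29,17,-5],-8.85],
    [[34,12,-4],-8.85],
    [[0,0,0],0]
  ]
}}

```text
time_s: 44.52
ee_pos: [563.9, -46.0, 126.3]
eef_rot: [0.463, 0.786, 0.201, -0.356]
wrist_force: [-0.3, 0.1, 0.3]
gripper_width: -0.3
gripper_force: 0.0
```

```bash
python3 - <<'E'
from k import *
rep()
s=telemetry.read_state(); tz=Ro.from_quat(s["eef_rot"]).as_matrix()[:,2]
d=optics.camera("scene"); c=optics.camera("top")
cv2.imwrite("pics/c7.png",np.hstack([c["img"][140:320,240:420],d["img"][40:220,220:440]])[:,:,::-1].repeat(2,0).repeat(2,1)[:, :800])
for k in (24,34,100): 
    X=s["ee_pos"]-k*tz; print(k,X.round(0),((w2px(c,X)-[240,140])*2).round(),((w2px(d,X)-[220,40])*2+[360,0]).round())
E
```

```text
44.52 [563.9 -46.  126.3] [ 0.463  0.786  0.201 -0.356] j [-0.242  0.793  0.717 -0.653 -2.055 -2.536] F [-0.3  0.1  0.3] w -0.3 0.0
lean 48.2 deg az 120.1; along x 48.2 y -0.8; y az 29.4, y tilt -0.8
wrist [ 712. -302.  390.] r dist 810 az -12 el 17 max 926
24 [573. -62. 142.] [223. 124.] [515. 287.]
34 [577. -68. 149.] [229. 120.] [509. 287.]
100 [ 601. -111.  193.] [268.  95.] [468. 283.]
```

View pics/c7.png

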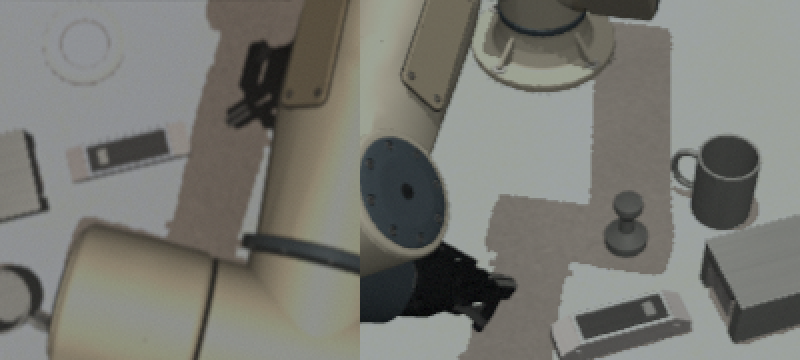

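Request:
{"op": "apply_moves", "data": {
  "rows": [
    [[2,8,-15],-8.3],
    [[2,10,-30],-8],
    [[0,5,-30],0],
    [[0,0,-25],0],
    [[0,0,-20],0],
    [[0,0,-10],0],
    [[0,0,-4],0],
    [[0,0,0],0]
  ]
}}

```text
time_s: 45.62
ee_pos: [567.7, -22.2, -7.6]
eef_rot: [0.57, 0.713, 0.249, -0.325]
wrist_force: [0.3, 0.2, -0.2]
gripper_width: 0.2
gripper_force: 0.0
```

```bash
python3 - <<'E'
from k import *
rep()
d=optics.camera("wrist")
s=telemetry.read_state(); tz=Ro.from_quat(s["eef_rot"]).as_matrix()[:,2]
print("tip",(s["ee_pos"]-32*tz).round(1),"need line x at tip y:",568+.244*(-22-(s["ee_pos"]-32*tz)[1]))
E
```

```text
45.62 [567.7 -22.2  -7.6] [ 0.57   0.713  0.249 -0.325] j [-0.285  0.802  0.384 -0.704 -1.644 -2.504] F [ 0.3  0.2 -0.2] w 0.2 0.0
lean 48.3 deg az 103.9; along x 48.3 y -0.8; y az 13.1, y tilt -0.8
wrist [ 639. -309.  256.] r dist 719 az -13 el 8 max 926
tip [573.6 -45.5  14. ] need line x at tip y: 573.740261807267
```

Request:
{"op": "apply_moves", "data": {
  "rows": [
    [[-1.2,5,0],0],
    [[-2.4,10,0],0],
    [[-3.6,15,0],0],
    [[-3.6,15,0],0],
    [[-3.6,15,0],0],
    [[-3.6,15,0],0],
    [[-3.6,15,0],0],
    [[-3.6,15,0],0],
    [[-2.4,10,0],0],
    [[0,0,0],0]
  ]
}}

```text
time_s: 46.92
ee_pos: [539.2, 94.1, -7.7]
eef_rot: [0.569, 0.713, 0.249, -0.326]
wrist_force: [-0.4, -0.4, -0.3]
gripper_width: -0.3
gripper_force: 0.0
```

```bash
python3 - <<'E'
from k import *
rep()
s=telemetry.read_state(); tz=Ro.from_quat(s["eef_rot"]).as_matrix()[:,2]; print("tip",(s["ee_pos"]-32*tz).round(1))
c=optics.camera("top"); g=cv2.imread("pics/top0.png")[:,:,::-1]
# dark label on cassette top (z=40): find dark pixels near expected place, outside the arm, via projected window
t=s["ee_pos"]-32*tz; ax=np.array([-.24,.971,0])
p=np.array([w2px(c,np.append((t+ax*a+np.array([.971,.24,0])*b)[:2],40)) for a in range(20,130,3) for b in range(-45,46,3)]).round().astype(int)
v=c["img"].mean(2)[p[:,1],p[:,0]].reshape(-1,31).astype(int)
for r in v[::2]: print(' '.join('%3d'%x for x in r[::1]))
E
```

```text
46.92 [539.2  94.1  -7.7] [ 0.569  0.713  0.249 -0.326] j [-0.133  0.7    0.185 -0.772 -1.483 -2.54 ] F [-0.4 -0.4 -0.3] w -0.3 0.0
lean 48.4 deg az 104.0; along x 48.4 y -0.9; y az 13.2, y tilt -0.9
wrist [ 611. -193.  255.] r dist 652 az -4 el 9 max 926
tip [545.   70.9  13.5]
149 149 150 148 150 151 150 132 113 138 142 143 144 142 144 144 142 143 143 142 143 142 142 143 150 151 152 151 150 151 150
151 150 149 147 150 149 145 125 115 128 141 141 139 143 142 140 142 144 144 142 139 142 143 144 147 148 150 150 149 152 149
149 149 148 151 150 149 150 136 115 131 138 136 139 141 132 132 136 139 126 132 136 136 128 139 139 148 150 151 150 151 151
148 149 149 148 150 150 145 122 101 115 113  91  78  80  64  64  68  77  63  66  70  82 106 137 149 151 152 151 150 151 151
150 150 150 149 148 149 151 141 120 117 111  77  61  60  63  63  64  62  61  61  62  65  89 117 140 148 152 152 153 150 150
151 149 150 151 151 151 147 128 101 112 114  90  63  61  60  63  62  63  61  63  60  72 101 130 145 152 151 151 150 151 151
149 151 149 149 150 148 151 138 117 112 113  80  63  60  62  62  65  62  64 
[... 835 characters left out ...]
  98  70  61  60  60  62  63  63  60  59  66  86 119 135 142 147 151 151 151 151
150 149 151 151 150 150 150 145 124 101 110  81  63  59  59  63  59  62  61  63  61  61  73 102 141 151 152 150 152 151 152
143 123 134 137 144 151 151 140 118 110 130 111  76  62  61  60  62  62  61  61  62  63  81 117 142 149 152 142 140 144 149
 69  45  51  73 109 114 127 131 118  88 100  85  64  57  55  58  64  65  61  57  59  57  62  92 127 143 128  73  63  67  80
 71  71  61  52  80  74  66  60  61  73  68  59  54  78  69  57  53  79  64  57  51  52  70  62  72  76  72  61  52  50  74
133 135 127 123 135 135 129 122 133 131 129 124 134 131 126 122 119 129 126 121 120 132 131 126 119 129 123 120 119 119 128
```

Request:
{"op": "apply_moves", "data": {
  "rows": [
    [[-2.4,10,0],0],
    [[-3.6,15,0],0],
    [[-3.6,15,0],0],
    [[-3.6,15,0],0],
    [[-3.6,15,0],0],
    [[-3.6,15,0],0],
    [[-3.6,15,0],0],
    [[-1.9,8,0],0],
    [[-1.2,5,0],0],
    [[0,0,0],0]
  ]
}}

```text
time_s: 48.22
ee_pos: [512.5, 206.3, -7.6]
eef_rot: [0.57, 0.713, 0.249, -0.325]
wrist_force: [0.8, 0.8, 0.3]
gripper_width: -0.1
gripper_force: 0.0
```

Request:
{"op": "apply_moves", "data": {
  "rows": [
    [[-0.7,3,0],0],
    [[-0.7,3,0],0],
    [[-0.5,2,0],0],
    [[0,0,0],0]
  ]
}}

```text
time_s: 48.72
ee_pos: [510.8, 214.1, -7.8]
eef_rot: [0.57, 0.713, 0.249, -0.325]
wrist_force: [-0.3, -1.5, 0.6]
gripper_width: -0.2
gripper_force: 0.6
```

Request:
{"op": "apply_moves", "data": {
  "rows": [
    [[-0.5,2,0],0],
    [[-0.5,2,0],0],
    [[0,0,0],0]
  ]
}}

```text
time_s: 49.1
ee_pos: [509.7, 218.2, -7.8]
eef_rot: [0.57, 0.713, 0.249, -0.325]
wrist_force: [0.2, -0.8, 0.5]
gripper_width: -0.3
gripper_force: 0.5
```

```bash
python3 - <<'E'
from k import *
rep()
s=telemetry.read_state(); tz=Ro.from_quat(s["eef_rot"]).as_matrix()[:,2]; t=s["ee_pos"]-32*tz; print("tip",t.round(1),"lead depth",(t-[518,186,0])@[-.236,.972,0]+7)
E
```

```text
49.1 [509.7 218.2  -7.8] [ 0.57   0.713  0.249 -0.325] j [ 0.055  0.622  0.047 -0.859 -1.324 -2.608] F [ 0.2 -0.8  0.5] w -0.3 0.5
lean 48.4 deg az 103.9; along x 48.3 y -0.9; y az 13.1, y tilt -0.9
wrist [581. -69. 255.] r dist 598 az 8 el 9 max 926
tip [515.4 195.   13.5] lead depth 16.370618776656073
```

Request:
{"op": "apply_moves", "data": {
  "rows": [
    [[-0.5,2,0],0],
    [[-0.5,2,0],0],
    [[0,0,0],0]
  ]
}}

```text
time_s: 49.48
ee_pos: [508.6, 222.2, -7.8]
eef_rot: [0.57, 0.713, 0.249, -0.325]
wrist_force: [0.5, -1.2, 0.2]
gripper_width: 0.2
gripper_force: 0.5
```

Request:
{"op": "apply_moves", "data": {
  "rows": [
    [[-0.5,2,0],0],
    [[-0.2,1,0],0],
    [[0,0,0],0]
  ]
}}

```text
time_s: 49.85
ee_pos: [508.4, 224.5, -7.9]
eef_rot: [0.57, 0.713, 0.249, -0.324]
wrist_force: [1.2, -5.6, 1.9]
gripper_width: -0.4
gripper_force: 2.6
```

Request:
{"op": "apply_moves", "data": {
  "rows": [
    [[-0.3,1,0],0],
    [[0,0,0],0]
  ]
}}

```text
time_s: 50.1
ee_pos: [508.1, 225.6, -7.9]
eef_rot: [0.57, 0.713, 0.249, -0.325]
wrist_force: [2.0, -4.7, 1.7]
gripper_width: -0.3
gripper_force: 2.5
```

Request:
{"op": "apply_moves", "data": {
  "rows": [
    [[-0.2,1,0],0],
    [[0,0,0],0]
  ]
}}

```text
time_s: 50.35
ee_pos: [507.9, 226.4, -7.9]
eef_rot: [0.57, 0.713, 0.249, -0.325]
wrist_force: [1.4, -5.1, 1.6]
gripper_width: 0.0
gripper_force: 2.6
```

Request:
{"op": "apply_moves", "data": {
  "rows": [
    [[-0.5,2,0],0],
    [[-0.2,1,0],0],
    [[0,0,0],0]
  ]
}}

```text
time_s: 50.72
ee_pos: [507.4, 229.3, -7.9]
eef_rot: [0.57, 0.713, 0.249, -0.324]
wrist_force: [2.9, -6.1, 3.0]
gripper_width: -0.0
gripper_force: 3.0
```

Request:
{"op": "apply_moves", "data": {
  "rows": [
    [[-0.2,1,0],0],
    [[-0.3,1,0],0],
    [[0,0,0],0]
  ]
}}

```text
time_s: 51.1
ee_pos: [507.1, 231.0, -7.9]
eef_rot: [0.57, 0.713, 0.249, -0.324]
wrist_force: [1.1, -7.2, 2.7]
gripper_width: -0.0
gripper_force: 3.6
```

Request:
{"op": "apply_moves", "data": {
  "rows": [
    [[-0.2,1,0],0],
    [[0,0,0],0]
  ]
}}

```text
time_s: 51.35
ee_pos: [507.1, 231.0, -8.0]
eef_rot: [0.57, 0.713, 0.249, -0.323]
wrist_force: [2.4, -9.8, 4.1]
gripper_width: -0.3
gripper_force: 5.2
```

Request:
{"op": "apply_moves", "data": {
  "rows": [
    [[-0.2,1,0],0],
    [[0,0,0],0]
  ]
}}

```text
time_s: 51.6
ee_pos: [507.2, 231.1, -8.0]
eef_rot: [0.57, 0.714, 0.248, -0.323]
wrist_force: [3.3, -13.4, 5.0]
gripper_width: 0.3
gripper_force: 6.8
```

Request:
{"op": "apply_moves", "data": {
  "rows": [
    [[0.7,-3,0],0],
    [[1.2,-5,0],0],
    [[1.9,-8,0],0],
    [[2.4,-10,0],0],
    [[3.6,-15,0],0],
    [[3.6,-15,0],0],
    [[3.6,-15,0],0],
    [[3.6,-15,0],0],
    [[2.4,-10,0],0],
    [[0,0,0],0]
  ]
}}

```text
time_s: 52.85
ee_pos: [529.3, 137.2, -8.0]
eef_rot: [0.57, 0.712, 0.249, -0.325]
wrist_force: [-0.3, 0.3, 0.2]
gripper_width: -0.1
gripper_force: 0.0
```

Request:
{"op": "apply_moves", "data": {
  "rows": [
    [[0,0,0],0],
    [[0,0,0],0],
    [[0,0,0],0],
    [[0,0,0],0],
    [[0,0,0],0],
    [[0,0,0],0],
    [[0,0,0],0],
    [[0,0,0],0],
    [[0,0,0],0],
    [[0,0,0],0]
  ]
}}

```text
time_s: 54.1
ee_pos: [529.0, 137.9, -7.8]
eef_rot: [0.57, 0.713, 0.249, -0.325]
wrist_force: [0.3, -0.7, 0.3]
gripper_width: -0.2
gripper_force: 0.0
```

```bash
python3 - <<'E'
from k import *
from cell import sign_off
rep()
print(sign_off())
E
```

```text
54.1 [529.  137.9  -7.8] [ 0.57   0.713  0.249 -0.325] j [-0.069  0.668  0.127 -0.802 -1.425 -2.561] F [ 0.3 -0.7  0.3] w -0.2 0.0
lean 48.3 deg az 103.9; along x 48.3 y -0.9; y az 13.1, y tilt -0.9
wrist [ 600. -149.  255.] r dist 630 az 0 el 9 max 926
the job is handed in; nothing more can be done
None
```

I handed the job in at 54.1 s: the cassette was drawn out, set down in front of the flap and pushed in until the plate met its stop (the arm stalled and the force climbed to about 13 N), then the gripper drew back clear; I took no picture afterwards, so I have not confirmed by eye that the flap fell shut, and my first grasp closed on top of the cassette (about 8 N) before I corrected it.

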